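# Clamp a guitar bridge blank with two eccentric cams

### The arm

A 6-joint arm with a two-finger parallel gripper is mounted at the origin on the work surface. World frame = base frame: x ahead of the robot, y to its left, z up, the work surface at z = 0. Lengths are in mm, angles in rad, forces in N, time in s.
With the tool pointing down it reaches from about 400 to 925 mm from the base axis. Payload 12.5 kg.
Tool frame: the origin (TCP) lies midway between the tips of the shut fingers; the grasp point (between the pads) lies 19 mm behind it (manip.grip_depth is the distance from the TCP to the grasp point, in mm); z points along the fingers, y is the direction in which the jaws open and shut (so a half turn about z gives the same grasp; the last joint's range is limited). The gripper opens to 95 mm and grips with 3 to 60 N. Pads are 20 mm wide; open, the fingers measure 119 mm over their backs; the gripper's body (75 mm by 180 mm) begins 59 mm behind the grasp point.
Start: joints at [1.086, 0.491, 1.559, -0, 1.092, -0.106], TCP at [231.114, 580.718, 214.661] pointing down, gripper open.
Joint ranges: [-3.1, 3.1], [-0.84, 2.19], [0.05, 2.79], [-1.13, 4.28], [0.06, 2.93], [-2.69, 2.69]. Speed limits (rad/s): [2.22, 2.22, 2.79, 3.14, 3.14, 3.14].

### API

Orientations are given as a rotation vector (axis times angle).
In Python, from bench import manip gives the robot as it stands.
- The arm moves only by the tool play_rows, never from a script. Its argument "moves" is a list that holds one entry, the list of rows, each a list of 6 numbers: the shift along the tool's x, y, z in units of 50 mm (1.0 is 50 mm), then the turn, a rotation vector about the tool's x, y, z in units of 6 degrees (1.0 is 6 degrees). A call has 1 to 12 rows; each row shifts and turns the pose as measured when the row begins, along the tool's axes as they then stand; what a row does not reach is not made up. A row lasts 1/10 s, in which the tool goes at most 50 mm and 8.59 degrees, less where a joint would pass 70% of its speed; a pose out of reach is approached as far as the arm can. A call is refused whole if a number of a shift passes 1 or a number of a turn 1, either way. A call with a gripper value outside its range is refused whole. "gripper" is the finger opening in mm, from 0 to 95.1, set as the call begins (left out, the last holds). The fingers move at their own pace and stop on an object; "squeeze" is the grip in N (left out, the last holds). Time passes only in rows, so rows that do not move let the fingers close. It gives the time, the measured TCP pose, the force and the opening at its end, in the units of the state.
- manip.get_obs(): the state, without advancing time (a new reading comes with each control period).
- manip.camera(name): name is "side" or "top" or "wrist"; returns a dict with "img" (384x512x3 uint8, red, green, blue), "range_z" (384x512 float32, mm along the optical axis (not along the pixel's ray), 0 where there is no reading), "fx", "fy", "cx", "cy" (pixels), "R" (3x3) and "t" (3): a world point X has camera coordinates R X + t; the wrist camera has in their place "T_tool_cam" (4x4, takes a point from camera to tool coordinates, whose origin is the TCP and whose axes are the flange's). Camera axes: x right, y down, z forward; pixel columns grow to the right and rows downward; lengths in mm; the calibration is good to about 2 mm. A picture is of the moment at which its call begins: read the wrist's pose just before it.
- manip.hand_in(): hands the job in, once; it reports no verdict.
The state is a dict: "t": time; "joints": joint angles; "joint_vel": joint speeds; "joint_torque": joint torques, N m; "eef_pos": TCP position; "tcp_rot": TCP orientation; "force": force on the tool from outside, world axes, zero at the start; "torque": the same for the moment, N m; "finger_gap": finger opening in mm.
Only numpy, scipy, OpenCV 4.12 (cv2) and the standard library are available. Lean on these libraries where they do the work, as an engineer would, in place of code of your own. Each camera call takes 0.05 s, during which the arm holds its last target. There are 200 camera calls.

### The job

Clamp the long dark-wood bridge blank (not the short offcut) in the plywood jig so that it can be slotted: lay it flat in the bay, first turning back the end cam if its lobe sticks into the bay, then turn both eccentric knobs until their lobes bear firmly on the blank and hold it tight against the two fence blocks and the end stop. Let go of everything, and leave the other tools and bits where they are.

Things in the scene. Friction and masses are not known exactly. Their poses are not given: they have to be found in the camera images.
- blank_center (a point): Centre (half-way up) of the loose bridge blank: a plain dark-wood bar 180 mm long (its y axis), 40 mm wide (x), 20 mm thick (z), about 150 g. It starts flat on the black rubber mat (mat top 4 mm above the table). It may end either way up or either way round.
- jig: Fixed plywood clamping jig. Origin at table height below the centre of the clamped blank's place. Board x -90 to +115, y -165 to +135 mm, top (the bed) at z = 18 mm. A blank fully home lies along jig y with its centre at jig (0, 0, 28) mm, fence blocks on its +x side, end stop at its +y end, side cam on its -x side, end cam at its -y end.
- fence_mid (a point): Mid-point, at jig (20, 0, 29) mm, between the two aluminium fence blocks, which touch a home blank's +x side at jig y = -60 and +60 mm. Each is 24 mm long in y, 20 mm thick in x, top at z = 40 mm. Between them, and beside the side cam, is room for fingers holding the blank across its width 5 to 20 mm from its middle towards the end cam.
- stop_face (a point): Face of the aluminium end stop, at jig (0, 90, 29) mm, that touches a home blank's +y end; 24 mm wide in x, 20 mm thick, top at z = 40 mm.
- side_cam_knob (a point): Centre of the black bar knob on the side cam, on its upright axis, at jig (-47, 46, 60) mm. Bar 34 mm long along this point's x (turns with the cam), 14 mm thick (y), 28 mm high (z 46 to 74 mm); grip it across its thickness from above. Below is the cam: steel disc, radius 26 mm, z 20 to 38 mm, its centre 12 mm off the axis along this point's -x.
- end_cam_knob (a point): The same for the end cam, whose axis is at jig (6, -117) mm; same knob and disc.
- side_cam (a joint): Turn of the side cam, 0 to 2.9 rad; grows counter-clockwise from above. 0: lobe away from the blank (to jig -x, bar along jig x). At q the disc reaches 26 - 12 cos(q) mm from the axis towards the blank: it touches a home blank at about 1.65 rad, bears firmly 0.1 to 0.2 later. Stays where left (friction 0.08 Nm; about 0.25 Nm turns it when bearing). Starts 0.2 to 0.9.
- end_cam (a joint): Turn of the end cam, the same except that it grows CLOCKWISE from above and that at 0 its lobe points to jig -y (bar along jig y). Starts anywhere from 0.3 to 2.3 rad: above about 1.5 its lobe leaves no room in the bay for the blank; turn it back to about 0.9 rad or less first.
- offcut: Bystander: short offcut of the same dark wood, 100 x 40 x 20 mm, on the mat; origin at its underside.
- punch_block: Bystander: wooden block 60 x 130 x 50 mm carrying upright steel punches (to 84 mm high), on the mat; origin at its underside.
- tape: Bystander: roll of tape, 90 mm across, 25 mm high, lying on the mat; origin at its underside.
- mallet: Bystander: mallet lying on the mat, handle along its x, 230 mm long overall, head 90 mm across at +x, 35 mm high; origin at table side of the handle's middle.
- nippers: Bystander: end nippers with yellow handles lying on the mat, 150 mm long along x, 46 mm wide, 14 mm high.
- pencil: Bystander: flat carpenter's pencil 120 mm long, 14 mm wide, 8 mm thick, lying on the jig's board on the side cam's side.
- glue_pot: Bystander: white jar 44 mm across, 60 mm high, standing on the jig's board behind the fence; origin at its underside.
Things that resemble listed ones, but are neither listed nor needed, are in the scene too. Leave any blue look-alike of the part that bears blank_center alone.

How it is judged:
By the outcome, as a careful person would: the job done as asked, in the order asked, and still so for the second after the job is handed in, with the robot touching nothing.
It also fails if it takes over 72 s, if anything falls off the work surface, if the arm or the gripper's body presses on something with over 40 N, if the wrist force passes 120 N, or if a joint passes its speed limit or range.

## Working session

There is one attempt and no reset: what is moved stays moved. The work goes in short steps, Python scripts to look and compute and a tool call to move; the robot and the scene stay as the last step left them, time stands still between calls to the robot, and variables do not carry over. Pictures are saved under pics/ and viewed, about 8 in all and at most 12, crops included, and the job is handed in when it is done.

Besides the shell and the picture viewer there is one more tool, called after "Call:" by a JSON object that holds its "fn" and its "kwargs". play_rows: Moves the arm, as the interface text tells. Its arguments: {"type":"object","properties":{"moves":{"type":"array","items":{"type":"array","items":{"type":"array","items":{"type":"number"}}}},"gripper":{"type":"number"},"squeeze":{"type":"number"}},"required":["moves"]}

```bash
mkdir -p pics; ls; cat > h.py <<'E'
import numpy as np, cv2
from scipy.spatial.transform import Rotation as Ro
from bench import manip
def shot(name,fn=None):
    o=manip.get_obs(); c=manip.camera(name)
    if 'T_tool_cam' in c:
        T=np.eye(4);T[:3,:3]=Ro.from_rotvec(o['tcp_rot']).as_matrix();T[:3,3]=o['eef_pos']
        W=np.linalg.inv(T@np.array(c['T_tool_cam']));c['R']=W[:3,:3];c['t']=W[:3,3]
    c['R']=np.array(c['R']);c['t']=np.array(c['t'])
    if fn: cv2.imwrite('pics/'+fn,c['img'][:,:,::-1])
    return c
def ray(c,u,v,z):
    d=c['R'].T@np.array([(u-c['cx'])/c['fx'],(v-c['cy'])/c['fy'],1]); o=-c['R'].T@c['t']
    return o+d*(z-o[2])/d[2]
def cloud(c):
    v,u=np.mgrid[:384,:512]; Z=c['range_z']
    P=np.stack([(u-c['cx'])/c['fx']*Z,(v-c['cy'])/c['fy']*Z,Z],-1)
    return (P-c['t'])@c['R']
E
python3 - <<'E'
from h import *
o=manip.get_obs();print(o)
c=shot('top','top1.png');print(c['R'],c['t'],c['fx'],c['fy'],c['cx'],c['cy'])
np.savez('top1.npz',**c)
c=shot('side','side1.png');np.savez('side1.npz',**c)
E
```

```text
pics
{'t': 0.0, 'joints': array([ 1.08640402e+00,  4.91601326e-01,  1.55947220e+00, -1.31318571e-05,
        1.09168846e+00, -1.05606164e-01]), 'joint_vel': array([-0.00054645,  0.00059204,  0.00063798,  0.00055763,  0.00065103,
        0.00091825]), 'joint_torque': array([-1.58575054e-03, -6.12653804e+01, -2.58169234e+01,  6.91831182e-02,
        4.83678246e-02, -1.12982455e-04]), 'eef_pos': array([230.98807336, 580.47804851, 214.02796704]), 'tcp_rot': array([-5.91373852e-01, -3.08509519e+00,  1.76256971e-03]), 'force': array([ 0.15339408,  0.17660609, -0.67586802]), 'torque': array([-0.00915696, -0.00433213, -0.03137734]), 'finger_gap': 95.08226934768311}
[[ 0.01996977 -0.99964205  0.01780413]
 [-0.99779575 -0.02105373 -0.06293159]
 [ 0.0632839  -0.01650816 -0.99785902]] [  43.02705015  476.76493855 1027.59178098] 366.4040737810811 366.4040737810811 252.6924641464198 186.41425611378196
```

View pics/top1.png

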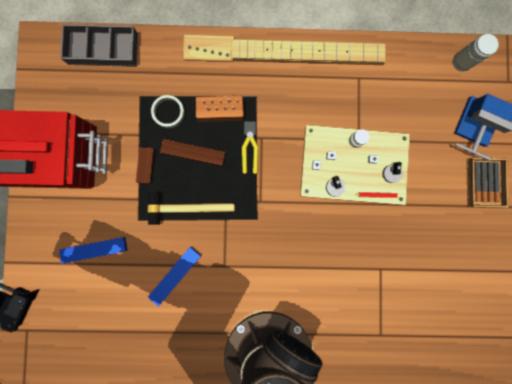

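The long blank is at about (192,152) and the offcut at (145,165). The jig is at (355,165), with its end stop at (317,165), fence blocks at (331,155) and (373,159), side cam at (335,185) and end cam at (393,172). Next I'll measure the rough positions.

```bash
python3 - <<'E'
from h import *
c=dict(np.load('top1.npz'))
P=cloud(c);img=c['img']
big=cv2.resize(img[110:215,290:420],None,fx=6,fy=5.5,interpolation=cv2.INTER_CUBIC)
cv2.imwrite('pics/jigcrop.png',big[:,:,::-1])
hsv=cv2.cvtColor(img,cv2.COLOR_RGB2HSV)
def rect(m,z,n):
    m=cv2.morphologyEx(m.astype(np.uint8),cv2.MORPH_OPEN,np.ones((3,3)))
    cs,_=cv2.findContours(m,cv2.RETR_EXTERNAL,cv2.CHAIN_APPROX_NONE)
    for k in sorted(cs,key=cv2.contourArea)[::-1][:3]:
        w=np.array([ray(c,u,v,z)[:2] for u,v in k[:,0]],np.float32)
        print(n,cv2.minAreaRect(w),cv2.contourArea(k),k[:,0].mean(0))
H,S,V=[hsv[...,i].astype(int) for i in range(3)]
print(hsv[152,192],hsv[195,355],hsv[165,145],P[152,192],P[185,350])
roi=np.zeros((384,512),bool);roi[97:218,140:256]=1
rect(roi&((H<15))&(S>90)&(V>40)&(V<140),24,'wood')
roi[:]=0;roi[110:215,290:420]=1
rect(roi&(H>18)&(H<40)&(V>140),18,'jig')
E
```

```text
[ 10 175  96] [ 30  77 211] [ 10 177 105] [568.60570645 226.06673092  26.79850345] [ 485.29123152 -223.6763125    20.24087172]
wood ((569.8369140625, 226.16091918945312), (183.605712890625, 44.55900955200195), 79.42684936523438) 932.0 [192.02       151.70666667]
wood ((529.49072265625, 353.1064758300781), (102.28427124023438, 36.51660919189453), 2.1210849285125732) 407.5 [145.60215054 164.43010753]
wood ((665.5221557617188, 149.8170623779297), (11.546514511108398, 125.13331604003906), 1.4051599502563477) 138.5 [219.76344086 118.94623656]
jig ((544.7088012695312, -239.10726928710938), (302.4649353027344, 207.945556640625), 86.31572723388672) 7113.0 [355.19473684 162.87105263]
```

View pics/jigcrop.png

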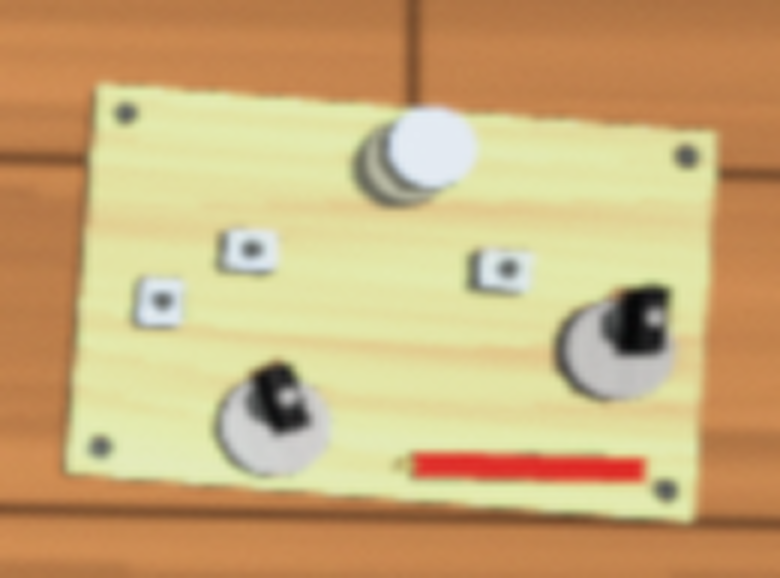

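The crop shows the jig yawed about -4°. The end cam bar lies almost along jig x (q about 1.5), and the side cam's lobe points away from the bay. I'll write a planner helper and check the wrist camera mount.

```bash
cat > plan.py <<'E'
import sys
from h import *
def yaw(o):  # heading of tool y, degrees
    R=Ro.from_rotvec(o['tcp_rot']).as_matrix(); return np.degrees(np.arctan2(R[1,1],R[0,1]))
def wrap(a): return (a+180)%360-180
def plan(x,y,z,phi,n=None,tr=None):
    """rows to TCP x,y,z and jaw heading phi (no wrapping of turn)"""
    o=manip.get_obs();p=np.array(o['eef_pos']);f=yaw(o)
    d=np.array([x,y,z])-p;df=phi-f if tr is None else tr
    n=n or int(max(np.ceil(abs(d).max()/45),np.ceil(abs(df)/6),1))
    R=Ro.from_rotvec(o['tcp_rot']).as_matrix()
    tilt=np.cross(R[:,2],[0,0,-1])
    print('from',p.round(1),round(f,1),'d',d.round(1),round(df,1),'n',n,'tilt',tilt.round(4))
    for i in range(n):
        a=np.radians(f+df*i/n); ty=np.array([np.cos(a),np.sin(a)]); tx=np.array([-ty[1],ty[0]])
        s=d/n/50
        print('[%.2f,%.2f,%.2f,0,0,%.2f],'%(s[:2]@tx,s[:2]@ty,-s[2],-df/n/6),end='')
    print()
if __name__=='__main__':
    a=[float(v) for v in sys.argv[1:]]
    plan(*a[:4],n=int(a[4]) if len(a)>4 else None)
E
python3 - <<'E'
from h import *
import plan
c=manip.camera('wrist');print(np.array(c['T_tool_cam']).round(3),c['fx'])
plan.plan(480,-225,300,-90,n=28)
c=dict(np.load('top1.npz'));a=np.radians(-3.7);J=np.array([[np.cos(a),-np.sin(a)],[np.sin(a),np.cos(a)]]);O=np.array([533.2,-223.3])
for u,v,z in [(335.3,187.8,38),(392.8,173.6,38),(336.3,182.2,74),(397,168.2,74),(332,155.5,40),(373.8,159,40)]:
    w=ray(c,u,v,z);print(w.round(1),(J.T@(w[:2]-O)).round(1))
E
```

```text
[[   0.      -0.959   -0.282   80.18 ]
 [   1.       0.      -0.       0.395]
 [   0.      -0.282    0.959 -171.634]
 [   0.       0.       0.       1.   ]] 271.3787163393869
from [231.  580.5 214.2] 68.3 d [ 249.  -805.5   85.8] -158.3 n 28 tilt [ 0.0008 -0.0004  0.    ]
[-0.38,-0.47,-0.06,0,0,0.94],[-0.42,-0.43,-0.06,0,0,0.94],[-0.46,-0.39,-0.06,0,0,0.94],[-0.50,-0.34,-0.06,0,0,0.94],[-0.53,-0.29,-0.06,0,0,0.94],[-0.55,-0.23,-0.06,0,0,0.94],[-0.58,-0.18,-0.06,0,0,0.94],[-0.59,-0.12,-0.06,0,0,0.94],[-0.60,-0.06,-0.06,0,0,0.94],[-0.60,-0.00,-0.06,0,0,0.94],[-0.60,0.06,-0.06,0,0,0.94],[-0.59,0.12,-0.06,0,0,0.94],[-0.58,0.17,-0.06,0,0,0.94],[-0.56,0.23,-0.06,0,0,0.94],[-0.53,0.28,-0.06,0,0,0.94],[-0.50,0.33,-0.06,0,0,0.94],[-0.47,0.38,-0.06,0,0,0.94],[-0.43,0.43,-0.06,0,0,0.94],[-0.38,0.47,-0.06,0,0,0.94],[-0.33,0.50,-0.06,0,0,0.94],[-0.28,0.53,-0.06,0,0,0.94],[-0.23,0.56,-0.06,0,0,0.94],[-0.17,0.58,-0.06,0,0,0.94],[-0.12,0.59,-0.06,0,0,0.94],[-0.06,0.60,-0.06,0,0,0.94],[0.00,0.60,-0.06,0,0,0.94],[0.06,0.60,-0.06,0,0,0.94],[0.12,0.59,-0.06,0,0,0.94],
[ 475.3 -177.4   38. ] [-60.7  42. ]
[ 518.6 -339.2   38. ] [  -7.1 -116.6]
[ 488.1 -171.3   74. ] [-48.3  49. ]
[ 529.7 -336.2   74. ] [   3.8 -112.9]
[ 565.6 -167.2   40. ] [28.7 58.1]
[ 558.4 -284.9   40. ] [ 29.1 -59.9]
```

Call:
{"fn": "play_rows", "kwargs": {"moves": [[[-0.5,-0.55,0,0,0,1],[-0.56,-0.5,0,0,0,1],[-0.6,-0.44,0,0,0,1],[-0.65,-0.38,0,0,0,1],[-0.67,-0.31,0,0,0,1],[-0.7,-0.23,0,0,0,1],[-0.72,-0.16,0,0,0,1],[-0.74,-0.08,0,0,0,1],[-0.74,0,0,0,0,1],[-0.74,0.07,0,0,0,1],[-0.74,0.15,0,0,0,1],[-0.72,0.22,0,0,0,1]]]}}

```text
t: 1.35
eef_pos: [377.4, 144.8, 212.4]
tcp_rot: [2.337, 2.099, -0.004]
force: [0.6, 0.3, 0.4]
finger_gap: 95.3
```

```bash
python3 plan.py 570 -235 210 -90; python3 -c "
from bench import manip;print(manip.get_obs()['joints'],manip.get_obs()['t'])"
```

```text
from [377.4 144.8 212.4] -6.1 d [ 192.6 -379.8   -2.4] -83.9 n 14 tilt [ 0.0021 -0.0013  0.    ]
[-0.51,0.33,0.00,0,0,1.00],[-0.47,0.38,0.00,0,0,1.00],[-0.43,0.43,0.00,0,0,1.00],[-0.38,0.47,0.00,0,0,1.00],[-0.33,0.51,0.00,0,0,1.00],[-0.28,0.54,0.00,0,0,1.00],[-0.22,0.57,0.00,0,0,1.00],[-0.16,0.59,0.00,0,0,1.00],[-0.10,0.60,0.00,0,0,1.00],[-0.03,0.61,0.00,0,0,1.00],[0.03,0.61,0.00,0,0,1.00],[0.09,0.60,0.00,0,0,1.00],[0.16,0.59,0.00,0,0,1.00],[0.22,0.57,0.00,0,0,1.00],
[ 0.20368288  0.17941464  2.06398809 -0.00227162  0.89988065  0.31209109] 1.35
```

Call:
{"fn": "play_rows", "kwargs": {"moves": [[[-0.59,0.4,0,0,0,1],[-0.55,0.46,0,0,0,1],[-0.5,0.52,0,0,0,1],[-0.44,0.57,0,0,0,1],[-0.37,0.61,0,0,0,1],[-0.3,0.65,0,0,0,1],[-0.23,0.68,0,0,0,1],[-0.16,0.7,0,0,0,1],[-0.08,0.71,0,0,0,1],[0,0.71,0,0,0,1],[0.08,0.71,0,0,0,1],[0.1,0.7,0,0,0,1]]]}}

```text
t: 2.55
eef_pos: [577.3, -255.6, 212.1]
tcp_rot: [3.132, 0.236, -0.004]
force: [0.1, 0.1, -0.1]
finger_gap: 94.9
```

```bash
python3 - <<'E'
from h import *
import plan
c=shot('wrist','w1.png');np.savez('w1.npz',**c)
o=manip.get_obs();print(o['eef_pos'],plan.yaw(o))
a=np.radians(-3.7);J=np.array([[np.cos(a),-np.sin(a)],[np.sin(a),np.cos(a)]]);O=np.array([533.2,-223.3])
for n,p in dict(b1=(-90,-165,18),b2=(115,-165,18),b3=(115,135,18),b4=(-90,135,18),f1=(30,60,40),f2=(30,-60,40),s=(0,100,40),sk=(-47,46,74),ek=(6,-117,74)).items():
    w=np.r_[O+J@np.array(p[:2]),p[2]];q=c['R']@w+c['t'];print(n,(c['fx']*q[0]/q[2]+c['cx']).round(1),(c['fy']*q[1]/q[2]+c['cy']).round(1))
E
```

```text
[ 578.76569518 -260.13669287  211.74141361] -81.87952636599718
b1 323.5 273.5
b2 366.8 142.5
b3 141.5 91.5
b4 128.0 235.7
f1 186.4 171.8
f2 276.6 190.8
s 152.9 187.3
sk 182.1 238.7
ek 318.9 226.1
```

View pics/w1.png

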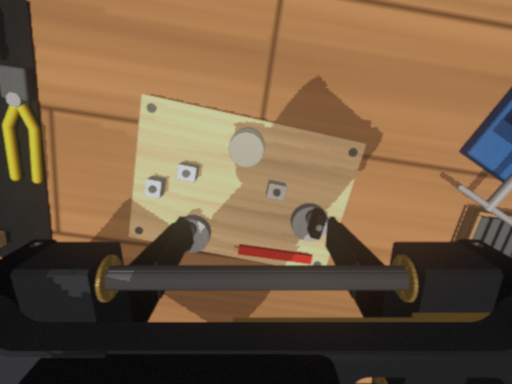

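The wrist view confirms the jig pose. The predicted end stop (153,187) and fence blocks (186,172) and (277,191) match what I see within a pixel. Now I'll go to the end cam knob.

```bash
python3 plan.py 531.6 -340.4 48 -93.7 6
```

```text
from [ 578.8 -260.1  211.7] -81.9 d [ -47.2  -80.3 -163.7] -11.8 n 6 tilt [ 0.0026 -0.0015  0.    ]
[-0.19,0.24,0.55,0,0,0.33],[-0.18,0.25,0.55,0,0,0.33],[-0.18,0.26,0.55,0,0,0.33],[-0.17,0.26,0.55,0,0,0.33],[-0.16,0.27,0.55,0,0,0.33],[-0.15,0.27,0.55,0,0,0.33],
```

Call:
{"fn": "play_rows", "kwargs": {"moves": [[[-0.27,0.36,0.4,0,0,0.5],[-0.27,0.38,0.4,0,0,0.5],[-0.26,0.39,0.5,0,0,0.5],[-0.24,0.4,0.6,0,0,0.5],[0,0,0,0,0,0]]], "gripper": 60}}

```text
t: 3.1
eef_pos: [530.2, -344.5, 112.6]
tcp_rot: [3.137, -0.122, -0.002]
force: [-0.1, 0.2, -0.7]
finger_gap: 62.2
```

```bash
python3 plan.py 531.6 -340.4 48 -93.7 3
```

```text
from [ 530.2 -344.5  112.6] -94.5 d [  1.4   4.1 -64.6] 0.8 n 3 tilt [ 0.0022 -0.0011  0.    ]
[0.01,-0.03,0.43,0,0,-0.04],[0.01,-0.03,0.43,0,0,-0.04],[0.01,-0.03,0.43,0,0,-0.04],
```

Descend, then close gently.

Call:
{"fn": "play_rows", "kwargs": {"moves": [[[0.03,-0.08,0.45,0,0,0],[0,0,0.45,0,0,0],[0,0,0.4,0,0,0],[0,0,0,0,0,0]]]}}

```text
t: 3.5
eef_pos: [533.8, -340.1, 48.3]
tcp_rot: [3.136, -0.117, 0.002]
force: [0.4, -0.1, 0.3]
finger_gap: 59.9
```

Call:
{"fn": "play_rows", "kwargs": {"moves": [[[0,0,0,0,0,0],[0,0,0,0,0,0],[0,0,0,0,0,0],[0,0,0,0,0,0],[0,0,0,0,0,0]]], "gripper": 0, "squeeze": 25}}

```text
t: 4.0
eef_pos: [536.4, -340.2, 53.7]
tcp_rot: [3.133, -0.113, 0.01]
force: [0.5, 0.6, -1.5]
finger_gap: 25.5
```

```bash
python3 - <<'E'
from h import *
import plan
o=manip.get_obs();print(o['eef_pos'],plan.yaw(o),o['force'],o['torque'],o['finger_gap'])
E
```

```text
[ 536.39912104 -340.23928987   53.67308963] -94.13169989744091 [ 0.51455052  0.5503517  -1.4980417 ] [-0.02885126  0.16951    -0.00995749] 25.458449932116352
```

Call:
{"fn": "play_rows", "kwargs": {"moves": [[[-0.06,0,0.07,0,0,0],[-0.06,0,0.07,0,0,0],[-0.01,0,0.03,0,0,0],[-0.01,0,0.02,0,0,0],[-0.01,0,0.02,0,0,0]]]}}

```text
t: 4.5
eef_pos: [532.6, -340.8, 49.3]
tcp_rot: [3.127, -0.115, 0.029]
force: [2.3, 2.4, 9.7]
finger_gap: 13.8
```

```bash
python3 - <<'E'
from h import *
import plan
o=manip.get_obs();print(o['eef_pos'],plan.yaw(o),o['force'],o['torque'],o['finger_gap'])
c=shot('top');cv2.imwrite('pics/t2.png',cv2.resize(c['img'][110:215,290:420],None,fx=5,fy=5,interpolation=2)[:,:,::-1])
E
```

```text
[ 532.60085759 -340.78457144   49.29150137] -94.22120717886271 [2.3138358  2.40617209 9.65278957] [0.82152014 0.03065473 0.0074301 ] 13.786908543146886
```

Call:
{"fn": "play_rows", "kwargs": {"moves": [[[0,0,0.01,0,0,-1],[0,0,0.01,0,0,-1],[0,0,0.01,0,0,-1],[0,0,0.01,0,0,-1],[0,0,0.01,0,0,-1]]]}}

```text
t: 5.05
eef_pos: [532.5, -340.0, 49.3]
tcp_rot: [3.041, 0.721, 0.027]
force: [-0.0, 2.7, 6.8]
finger_gap: 14.0
```

```bash
cat > st.py <<'E'
from h import *
import plan
o=manip.get_obs();print(o['t'],o['eef_pos'].round(1),'yaw',round(plan.yaw(o),1),'F',o['force'].round(1),'T',o['torque'].round(2),'gap',round(o['finger_gap'],1),'j',o['joints'].round(2))
R=Ro.from_rotvec(o['tcp_rot']).as_matrix();print('level fix (tool rotvec, 6deg units)',(R.T@np.cross(R[:,2],[0,0,-1])/np.radians(6)).round(2))
E
python3 st.py
```

```text
5.05 [ 532.5 -340.    49.3] yaw -63.3 F [-0.   2.7  6.8] T [ 0.77  0.44 -0.11] gap 14.0 j [-0.67  0.69  1.7   0.01  0.73  0.43]
level fix (tool rotvec, 6deg units) [ 0.19 -0.12  0.  ]
```

Call:
{"fn": "play_rows", "kwargs": {"moves": [[[0,0,0.01,0,0,-1],[0,0,0.01,0,0,-1],[0,0,0.01,0,0,-1],[0,0,0.01,0,0,-1]]]}}

```text
t: 5.45
eef_pos: [532.1, -339.5, 49.3]
tcp_rot: [2.812, 1.359, 0.023]
force: [0.3, 1.4, 8.3]
finger_gap: 14.3
```

Call:
{"fn": "play_rows", "kwargs": {"moves": [[[0,0,0,0,0,0],[0,0,0,0,0,0],[0,0,0,0,0,0],[0,0,-0.3,0,0,0],[0,0,-0.6,0,0,0],[0,0,-0.8,0,0,0],[0,0,-0.8,0,0,0]]], "gripper": 65}}

```text
t: 6.15
eef_pos: [526.6, -336.9, 174.3]
tcp_rot: [2.826, 1.353, 0.015]
force: [0.3, 0.4, 0.5]
finger_gap: 63.0
```

```bash
python3 st.py; python3 - <<'E'
import plan
plan.plan(569.8,226.2,190,-10.6,n=14)
E
```

```text
6.15 [ 526.6 -336.9  174.3] yaw -38.8 F [0.3 0.4 0.5] T [-0.07  0.08  0.01] gap 63.0 j [-0.68  0.53  1.61  0.01  0.99 -0.  ]
level fix (tool rotvec, 6deg units) [ 0.11 -0.05  0.  ]
from [ 526.6 -336.9  174.3] -38.8 d [ 43.2 563.1  15.7] 28.2 n 14 tilt [0.0034 0.0125 0.    ]
[0.67,-0.46,-0.02,0,0,-0.34],[0.68,-0.43,-0.02,0,0,-0.34],[0.70,-0.41,-0.02,0,0,-0.34],[0.71,-0.38,-0.02,0,0,-0.34],[0.72,-0.36,-0.02,0,0,-0.34],[0.74,-0.33,-0.02,0,0,-0.34],[0.75,-0.31,-0.02,0,0,-0.34],[0.76,-0.28,-0.02,0,0,-0.34],[0.77,-0.25,-0.02,0,0,-0.34],[0.77,-0.23,-0.02,0,0,-0.34],[0.78,-0.20,-0.02,0,0,-0.34],[0.79,-0.17,-0.02,0,0,-0.34],[0.79,-0.14,-0.02,0,0,-0.34],[0.80,-0.12,-0.02,0,0,-0.34],
```

Call:
{"fn": "play_rows", "kwargs": {"moves": [[[0.75,-0.5,0,0.1,0,-0.4],[0.78,-0.48,0,0,0,-0.4],[0.8,-0.46,0,0,0,-0.4],[0.82,-0.43,0,0,0,-0.4],[0.83,-0.4,0,0,0,-0.4],[0.85,-0.37,0,0,0,-0.4],[0.86,-0.34,0,0,0,-0.4],[0.87,-0.31,0,0,0,-0.4],[0.88,-0.28,0,0,0,-0.4],[0.88,-0.25,0,0,0,-0.4],[0.89,-0.22,0,0,0,-0.4],[0.6,-0.2,0,0,0,-0.3]]]}}

```text
t: 7.35
eef_pos: [553.0, 214.1, 191.9]
tcp_rot: [2.402, 1.991, 0.025]
force: [-0.9, -0.8, -1.0]
finger_gap: 65.2
```

```bash
python3 st.py; python3 plan.py 567.6 214.4 150 -10.6
```

```text
7.35 [553.  214.1 191.9] yaw -10.7 F [-0.9 -0.8 -1. ] T [-0.11  0.07 -0.02] gap 65.2 j [ 0.26  0.46  1.68 -0.02  0.98  0.46]
level fix (tool rotvec, 6deg units) [0.25 0.01 0.  ]
from [553.  214.1 191.9] -10.7 d [ 14.6   0.3 -41.9] 0.1 n 1 tilt [0.006  0.0259 0.    ]
[0.06,0.29,0.84,0,0,-0.01],
```

Call:
{"fn": "play_rows", "kwargs": {"moves": [[[0.06,0.25,0.4,0.25,0,0],[0,0,0,0,0,0]]]}}

```text
t: 7.55
eef_pos: [565.5, 219.5, 174.2]
tcp_rot: [2.413, 2.01, 0.002]
force: [-0.0, 1.0, 0.0]
finger_gap: 65.3
```

```bash
python3 - <<'E'
from h import *
c=shot('wrist','w2.png');np.savez('w2.npz',**c)
hsv=cv2.cvtColor(c['img'],cv2.COLOR_RGB2HSV);H,S,V=[hsv[...,i].astype(int) for i in range(3)]
P=cloud(c)
m=((H<16)&(S>110)&(V>35)&(V<150)&(P[...,2]>19)&(P[...,2]<30)&(P[...,0]<640))
m=cv2.morphologyEx(m.astype(np.uint8),cv2.MORPH_OPEN,np.ones((3,3)))
cs,_=cv2.findContours(m,cv2.RETR_EXTERNAL,cv2.CHAIN_APPROX_NONE)
for k in sorted(cs,key=cv2.contourArea)[::-1][:3]:
    w=np.array([ray(c,u,v,24)[:2] for u,v in k[:,0]],np.float32)
    print(cv2.minAreaRect(w),cv2.contourArea(k),k[:,0].mean(0))
# top-view check of knob angles
c=shot('top');cv2.imwrite('pics/t3.png',cv2.resize(c['img'][110:215,290:420],None,fx=6,fy=5.5,interpolation=2)[:,:,::-1])
E
python3 st.py
```

```text
((559.4992065429688, 177.7945098876953), (79.58253479003906, 39.55767822265625), 78.76805114746094) 1723.0 [257.         211.56976744]
((451.7137756347656, 337.0459289550781), (4.358769416809082, 15.568961143493652), 2.410839796066284) 36.0 [137.38235294  96.70588235]
7.65 [565.3 218.9 176.1] yaw -10.4 F [-0.8 -0.7  0.1] T [-0.1   0.1  -0.03] gap 65.1 j [ 0.26  0.5   1.65 -0.    0.98  0.44]
level fix (tool rotvec, 6deg units) [ 0.04 -0.01  0.  ]
```

View pics/w2.png

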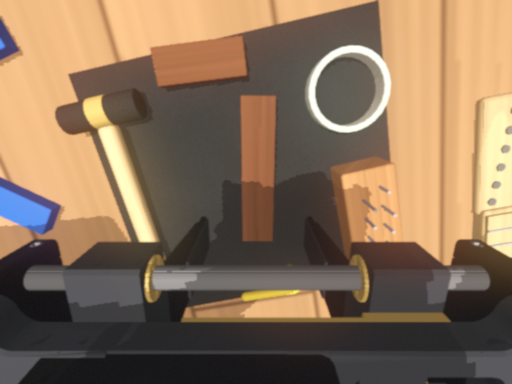

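View pics/t3.png

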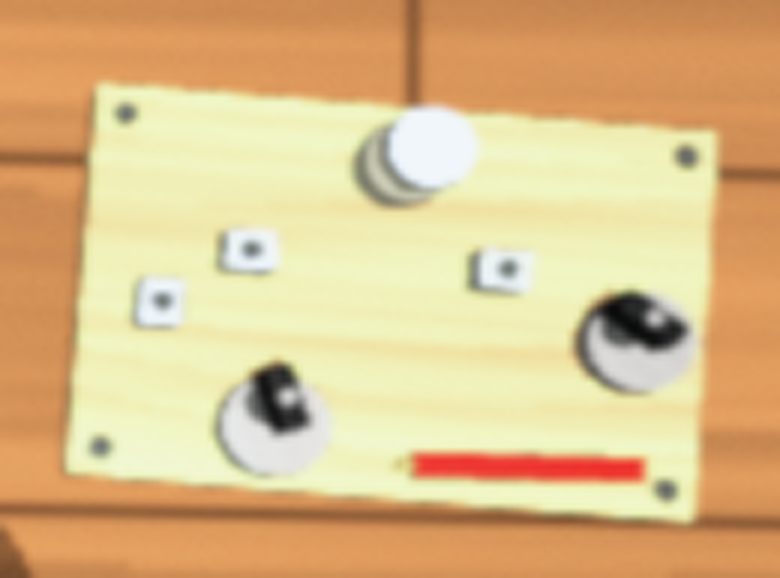

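The blank spans (241–276, 96–240) in the wrist view and agrees with the top view within 1–2 mm. The top crop shows the end cam turned back, clear of the bay. Now I'll descend to the grasp.

```bash
python3 plan.py 567.2 214.4 10 -10.9 4
```

```text
from [565.3 218.9 176.1] -10.4 d [   1.9   -4.5 -166.1] -0.5 n 4 tilt [-0.0004  0.0046  0.    ]
[-0.02,0.01,0.83,0,0,0.02],[-0.02,0.01,0.83,0,0,0.02],[-0.02,0.01,0.83,0,0,0.02],[-0.02,0.01,0.83,0,0,0.02],
```

Call:
{"fn": "play_rows", "kwargs": {"moves": [[[-0.04,0.03,0.7,0,0,0.1],[-0.04,0.02,0.7,0,0,0],[0,0,0.7,0,0,0],[0,0,0.6,0,0,0],[0,0,0.2,0,0,0]]]}}

```text
t: 8.15
eef_pos: [570.4, 211.4, 36.1]
tcp_rot: [2.425, 1.982, 0.025]
force: [0.4, -1.0, -0.2]
finger_gap: 64.8
```

```bash
python3 st.py;python3 plan.py 567.2 214.4 10 -10.9 1
```

```text
8.15 [570.4 211.4  36.1] yaw -11.5 F [ 0.4 -1.  -0.2] T [-0.04  0.13  0.03] gap 64.8 j [ 0.25  0.68  1.77 -0.    0.67  0.45]
level fix (tool rotvec, 6deg units) [ 0.17 -0.06  0.  ]
from [570.4 211.4  36.1] -11.5 d [ -3.2   3.  -26.1] 0.6 n 1 tilt [-0.0027  0.0182  0.    ]
[0.05,-0.08,0.52,0,0,-0.10],
```

Call:
{"fn": "play_rows", "kwargs": {"moves": [[[0.05,-0.07,0.3,0.17,-0.06,-0.1],[0,0,0.2,0,0,0],[0,0,0.02,0,0,0]]]}}

```text
t: 8.45
eef_pos: [568.5, 214.0, 10.9]
tcp_rot: [2.423, 1.999, 0.001]
force: [-1.1, 1.0, 0.2]
finger_gap: 64.7
```

Call:
{"fn": "play_rows", "kwargs": {"moves": [[[0,0,0.02,0,0,0],[0,0,0.01,0,0,0],[0,0,0.01,0,0,0],[0,0,0.01,0,0,0],[0,0,0.01,0,0,0]]], "gripper": 30, "squeeze": 30}}

```text
t: 8.95
eef_pos: [569.5, 214.4, 10.8]
tcp_rot: [2.422, 1.998, 0.006]
force: [-1.1, -1.4, 4.7]
finger_gap: 39.4
```

```bash
python3 st.py
```

```text
8.95 [569.5 214.4  10.8] yaw -10.9 F [-1.1 -1.4  4.7] T [-0.26  0.52  0.04] gap 39.4 j [0.25 0.73 1.77 0.   0.65 0.44]
level fix (tool rotvec, 6deg units) [ 0.04 -0.02  0.  ]
```

Call:
{"fn": "play_rows", "kwargs": {"moves": [[[0,0,-0.3,0.04,0,0],[0,0,-0.6,0,0,0],[0,0,-0.7,0,0,0],[-0.3,0,-0.5,0,0,-0.2],[-0.6,-0.02,0,0,0,-0.2]]]}}

```text
t: 9.45
eef_pos: [560.4, 171.3, 118.2]
tcp_rot: [-2.375, -2.053, 0.0]
force: [1.2, -0.4, -1.2]
finger_gap: 39.4
```

```bash
python3 st.py;python3 plan.py 528 -240 115 -3.7 10
```

```text
9.45 [560.4 171.3 118.2] yaw -8.3 F [ 1.2 -0.4 -1.2] T [-0.18  0.05  0.02] gap 39.4 j [0.18 0.55 1.76 0.   0.84 0.33]
level fix (tool rotvec, 6deg units) [-0.02 -0.01  0.  ]
from [560.4 171.3 118.2] -8.3 d [ -32.4 -411.3   -3.2] 4.6 n 10 tilt [-0.0014 -0.0015 -0.    ]
[-0.82,0.05,0.01,0,0,-0.08],[-0.82,0.05,0.01,0,0,-0.08],[-0.82,0.04,0.01,0,0,-0.08],[-0.82,0.03,0.01,0,0,-0.08],[-0.82,0.03,0.01,0,0,-0.08],[-0.82,0.02,0.01,0,0,-0.08],[-0.83,0.01,0.01,0,0,-0.08],[-0.83,0.01,0.01,0,0,-0.08],[-0.83,0.00,0.01,0,0,-0.08],[-0.83,-0.00,0.01,0,0,-0.08],
```

Call:
{"fn": "play_rows", "kwargs": {"moves": [[[-0.8,0.05,0,0,0,-0.08],[-0.82,0.05,0,0,0,-0.08],[-0.82,0.04,0,0,0,-0.08],[-0.82,0.03,0,0,0,-0.08],[-0.82,0.03,0,0,0,-0.08],[-0.82,0.02,0,0,0,-0.08],[-0.83,0.01,0,0,0,-0.08],[-0.83,0.01,0,0,0,-0.08],[-0.8,0,0,0,0,-0.08],[-0.6,0,0,0,0,-0.08],[-0.1,0,0,0,0,0]]]}}

```text
t: 10.55
eef_pos: [527.8, -248.5, 118.9]
tcp_rot: [2.281, 2.156, 0.005]
force: [-0.2, -0.0, -1.9]
finger_gap: 39.7
```

```bash
python3 st.py;python3 plan.py 528 -240 50 -3.7 3
```

```text
10.55 [ 527.8 -248.5  118.9] yaw -3.2 F [-0.2 -0.  -1.9] T [-0.1   0.05  0.06] gap 39.7 j [-0.55  0.54  1.77  0.    0.83 -0.5 ]
level fix (tool rotvec, 6deg units) [ 0.04 -0.    0.  ]
from [ 527.8 -248.5  118.9] -3.2 d [  0.2   8.5 -68.9] -0.5 n 3 tilt [0.0001 0.0046 0.    ]
[0.06,-0.00,0.46,0,0,0.03],[0.06,-0.00,0.46,0,0,0.03],[0.06,-0.00,0.46,0,0,0.03],
```

Call:
{"fn": "play_rows", "kwargs": {"moves": [[[0.1,0,0.4,0.04,0,0.06],[0.07,0,0.4,0,0,0.03],[0,0,0.4,0,0,0],[0,0,0.02,0,0,0]]]}}

```text
t: 10.95
eef_pos: [528.5, -240.2, 56.5]
tcp_rot: [2.296, 2.142, 0.001]
force: [0.4, 0.5, -1.4]
finger_gap: 40.0
```

```bash
python3 st.py;python3 plan.py 528 -240 27 -3.7 3
python3 - <<'E'
from h import *
c=shot('top');cv2.imwrite('pics/t4.png',cv2.resize(c['img'][110:215,290:420],None,fx=6,fy=5.5,interpolation=2)[:,:,::-1])
c=shot('side','s4.png')
E
```

```text
10.95 [ 528.5 -240.2   56.5] yaw -4.0 F [ 0.4  0.5 -1.4] T [-0.12  0.13 -0.08] gap 40.0 j [-0.54  0.63  1.82  0.    0.7  -0.47]
level fix (tool rotvec, 6deg units) [0.02 0.   0.  ]
from [ 528.5 -240.2   56.5] -4.0 d [ -0.5   0.2 -29.5] 0.3 n 3 tilt [0.0005 0.0018 0.    ]
[0.00,-0.00,0.20,0,0,-0.01],[0.00,-0.00,0.20,0,0,-0.01],[0.00,-0.00,0.20,0,0,-0.01],
```

View pics/s4.png

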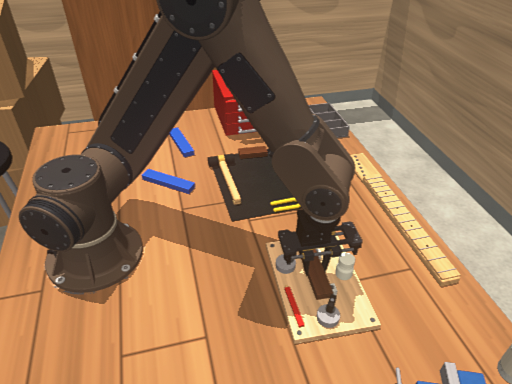

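The side view shows the blank held level over the bay at about (318,275), aligned with the jig. Now lower it.

Call:
{"fn": "play_rows", "kwargs": {"moves": [[[0,0,0.25,0,0,0],[0,0,0.2,0,0,0],[0,0,0.15,0,0,0],[0,0,0.06,0,0,0]]]}}

```text
t: 11.45
eef_pos: [531.0, -241.0, 25.8]
tcp_rot: [2.29, 2.138, 0.005]
force: [-0.0, -0.6, -2.0]
finger_gap: 40.2
```

```bash
python3 st.py
```

```text
11.45 [ 531.  -241.    25.8] yaw -3.9 F [-0.  -0.6 -2. ] T [-0.15  0.03  0.  ] gap 40.2 j [-0.54  0.68  1.83  0.    0.63 -0.47]
level fix (tool rotvec, 6deg units) [0.08 0.04 0.  ]
```

Call:
{"fn": "play_rows", "kwargs": {"moves": [[[0,-0.02,0.04,0.08,0.04,0],[0.02,0,0.03,0,0,0],[0.04,0,0.01,0,0,0],[0.04,0,0.01,0,0,0]]]}}

```text
t: 11.85
eef_pos: [531.4, -237.7, 24.8]
tcp_rot: [2.293, 2.142, 0.001]
force: [-2.2, -3.7, 2.0]
finger_gap: 39.6
```

```bash
python3 st.py
```

```text
11.85 [ 531.4 -237.7   24.8] yaw -3.9 F [-2.2 -3.7  2. ] T [-0.62  0.44  0.11] gap 39.6 j [-0.53  0.68  1.83 -0.    0.63 -0.46]
level fix (tool rotvec, 6deg units) [0.03 0.02 0.  ]
```

Call:
{"fn": "play_rows", "kwargs": {"moves": [[[0,0,0,0,0,0],[0,0,0,0,0,0],[0,0,0,0,0,0],[0,0,-0.4,0,0,0],[0,0,-0.7,0,0,0],[0,0,-0.8,0,0,0],[0,0,-0.6,0,0,0]]], "gripper": 56}}

```text
t: 12.55
eef_pos: [529.7, -236.0, 148.8]
tcp_rot: [-2.292, -2.14, 0.003]
force: [0.1, -0.6, -0.1]
finger_gap: 55.9
```

```bash
python3 st.py; python3 plan.py 489.3 -174.4 110 -70;python3 - <<'E'
from h import *
c=shot('wrist','w5.png');np.savez('w5.npz',**c)
E
```

```text
12.55 [ 529.7 -236.   148.8] yaw -3.9 F [ 0.1 -0.6 -0.1] T [-0.11  0.08  0.01] gap 55.9 j [-0.53  0.5   1.74  0.    0.9  -0.46]
level fix (tool rotvec, 6deg units) [-0.05 -0.03  0.  ]
from [ 529.7 -236.   148.8] -3.9 d [-40.4  61.6 -38.8] -66.1 n 12 tilt [-0.0032 -0.0052 -0.    ]
[0.10,-0.07,0.06,0,0,0.92],[0.09,-0.08,0.06,0,0,0.92],[0.08,-0.09,0.06,0,0,0.92],[0.07,-0.10,0.06,0,0,0.92],[0.06,-0.11,0.06,0,0,0.92],[0.05,-0.11,0.06,0,0,0.92],[0.04,-0.12,0.06,0,0,0.92],[0.03,-0.12,0.06,0,0,0.92],[0.02,-0.12,0.06,0,0,0.92],[0.01,-0.12,0.06,0,0,0.92],[-0.00,-0.12,0.06,0,0,0.92],[-0.02,-0.12,0.06,0,0,0.92],
```

View pics/w5.png

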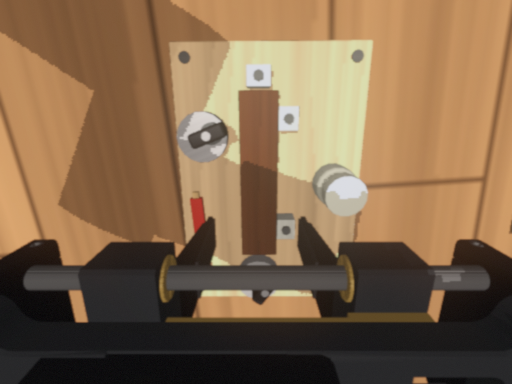

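The blank lies flat in the bay, cols 240–278. It is against the fence blocks at (288,119) and (286,226) and close to the stop at (258,76). The side bar at (207,135) is at q≈0.36. I'll do the end cam first.

```bash
python3 plan.py 531.8 -340 100 -38.8 6
```

```text
from [ 531.2 -236.8  153.1] -3.9 d [   0.6 -103.2  -53.1] -34.9 n 6 tilt [-0.0002 -0.0002 -0.    ]
[-0.34,0.03,0.18,0,0,0.97],[-0.34,0.06,0.18,0,0,0.97],[-0.33,0.09,0.18,0,0,0.97],[-0.32,0.13,0.18,0,0,0.97],[-0.31,0.16,0.18,0,0,0.97],[-0.29,0.19,0.18,0,0,0.97],
```

Call:
{"fn": "play_rows", "kwargs": {"moves": [[[-0.34,0.03,0.15,0,0,0.97],[-0.34,0.06,0.15,0,0,0.97],[-0.33,0.09,0.15,0,0,0.97],[-0.32,0.13,0.15,0,0,0.97],[-0.31,0.16,0.15,0,0,0.97],[-0.29,0.19,0.15,0,0,0.97],[0,0,0,0,0,0]]]}}

```text
t: 13.3
eef_pos: [532.5, -343.5, 108.4]
tcp_rot: [2.845, 1.323, 0.006]
force: [-0.6, 0.2, -0.4]
finger_gap: 55.9
```

```bash
python3 st.py;python3 plan.py 531.8 -340 48 -38.8 2
```

```text
13.3 [ 532.5 -343.5  108.4] yaw -40.1 F [-0.6  0.2 -0.4] T [-0.06  0.13  0.04] gap 55.9 j [-0.68  0.62  1.64  0.    0.88  0.02]
level fix (tool rotvec, 6deg units) [ 0.05 -0.02  0.  ]
from [ 532.5 -343.5  108.4] -40.1 d [ -0.7   3.5 -60.4] 1.3 n 2 tilt [0.0018 0.0047 0.    ]
[0.02,-0.03,0.60,0,0,-0.11],[0.02,-0.03,0.60,0,0,-0.11],
```

Call:
{"fn": "play_rows", "kwargs": {"moves": [[[0.04,-0.05,0.4,0.05,0,-0.2],[0,0,0.4,0,0,0],[0,0,0.3,0,0,0],[0,0,0.05,0,0,0]]]}}

```text
t: 13.7
eef_pos: [532.2, -338.6, 49.6]
tcp_rot: [-2.827, -1.368, -0.003]
force: [-0.8, 0.1, -0.4]
finger_gap: 55.9
```

Call:
{"fn": "play_rows", "kwargs": {"moves": [[[0,0,0.03,0,0,0],[0,0,0.02,0,0,0],[0,0,0.02,0,0,0],[0,0,0.02,0,0,0],[0,0,0.02,0,0,0],[0,0,0.02,0,0,0],[0,0,0.01,0,0,0]]], "gripper": 0, "squeeze": 35}}

```text
t: 14.4
eef_pos: [533.2, -337.7, 46.9]
tcp_rot: [2.824, 1.373, 0.006]
force: [-0.2, 1.6, -0.2]
finger_gap: 13.8
```

```bash
python3 st.py
```

```text
14.4 [ 533.2 -337.7   46.9] yaw -38.1 F [-0.2  1.6 -0.2] T [ 0.43  0.41 -0.06] gap 13.8 j [-0.67  0.7   1.69  0.    0.75 -0.01]
level fix (tool rotvec, 6deg units) [ 0.03 -0.03  0.  ]
```

Call:
{"fn": "play_rows", "kwargs": {"moves": [[[-0.03,0.02,0,0,0,1],[0,0.02,0,0,0,1],[0,0,0,0,0,1],[0,0,0,0,0,1],[0,0,0,0,0,1],[0,0,0,0,0,1],[0,0,0,0,0,1],[0,0,0,0,0,1]]]}}

```text
t: 15.2
eef_pos: [534.6, -340.4, 47.0]
tcp_rot: [3.14, 0.059, 0.009]
force: [-0.0, -2.5, -1.3]
finger_gap: 13.5
```

```bash
python3 st.py
```

```text
15.2 [ 534.6 -340.4   47. ] yaw -87.8 F [-0.  -2.5 -1.3] T [-0.34  0.28  0.2 ] gap 13.5 j [-0.67  0.7   1.68  0.    0.76  0.86]
level fix (tool rotvec, 6deg units) [ 0.01 -0.05  0.  ]
```

Call:
{"fn": "play_rows", "kwargs": {"moves": [[[-0.03,0,0,0,0,1],[-0.02,0,0,0,0,0.8]]]}}

```text
t: 15.4
eef_pos: [534.5, -341.1, 47.0]
tcp_rot: [3.129, -0.25, 0.017]
force: [5.7, -2.4, -3.1]
finger_gap: 13.8
```

```bash
python3 st.py
```

```text
15.4 [ 534.5 -341.1   47. ] yaw -99.1 F [ 5.7 -2.4 -3.1] T [-0.18 -0.43  0.29] gap 13.8 j [-0.67  0.7   1.69  0.01  0.75  1.05]
level fix (tool rotvec, 6deg units) [ 0.02 -0.11  0.  ]
```

Call:
{"fn": "play_rows", "kwargs": {"moves": [[[0,0,0,0,0,0.7],[0,0,0,0,0,0.5]]]}}

```text
t: 15.6
eef_pos: [534.5, -341.5, 47.2]
tcp_rot: [3.106, -0.45, 0.017]
force: [-0.2, -0.3, 0.1]
finger_gap: 15.1
```

```bash
python3 st.py
```

```text
15.6 [ 534.5 -341.5   47.2] yaw -106.5 F [-0.2 -0.3  0.1] T [0.11 0.31 1.11] gap 15.1 j [-0.67  0.7   1.69  0.    0.75  1.18]
level fix (tool rotvec, 6deg units) [ 0.02 -0.11  0.  ]
```

Call:
{"fn": "play_rows", "kwargs": {"moves": [[[-0.01,0,0,0,0,0],[-0.01,0,0,0,0,0],[-0.01,0,0.01,0,0,0]]]}}

```text
t: 15.9
eef_pos: [534.5, -341.5, 47.1]
tcp_rot: [3.105, -0.44, 0.021]
force: [4.1, 1.1, 6.3]
finger_gap: 15.3
```

```bash
python3 st.py
```

```text
15.9 [ 534.5 -341.5   47.1] yaw -106.1 F [4.1 1.1 6.3] T [ 0.36 -0.13  0.96] gap 15.3 j [-0.67  0.7   1.69  0.    0.74  1.18]
level fix (tool rotvec, 6deg units) [ 0.03 -0.14  0.  ]
```

Call:
{"fn": "play_rows", "kwargs": {"moves": [[[0,0,0,0,0,0],[0,0,0,0,0,0],[0,0,0,0,0,0],[0,0,-0.4,0,0,0],[0,0,-0.6,0,0,0],[0,0,-0.4,0,0,0]]], "gripper": 56}}

```text
t: 16.5
eef_pos: [530.8, -340.0, 115.7]
tcp_rot: [-3.11, 0.447, -0.009]
force: [-0.3, 0.3, -0.3]
finger_gap: 54.6
```

```bash
python3 st.py; python3 plan.py 490.5 -174.4 105 -73 6
python3 - <<'E'
from h import *
c=shot('top');cv2.imwrite('pics/t6.png',cv2.resize(c['img'][110:215,290:420],None,fx=6,fy=5.5,interpolation=2)[:,:,::-1])
E
```

```text
16.5 [ 530.8 -340.   115.7] yaw -106.4 F [-0.3  0.3 -0.3] T [ 0.02  0.19 -0.01] gap 54.6 j [-0.68  0.6   1.65  0.    0.88  1.18]
level fix (tool rotvec, 6deg units) [-0.01 -0.06  0.  ]
from [ 530.8 -340.   115.7] -106.4 d [-40.3 165.6 -10.7] 33.4 n 6 tilt [0.0008 0.0059 0.    ]
[-0.28,-0.49,0.04,0,0,-0.93],[-0.24,-0.52,0.04,0,0,-0.93],[-0.18,-0.54,0.04,0,0,-0.93],[-0.13,-0.55,0.04,0,0,-0.93],[-0.08,-0.56,0.04,0,0,-0.93],[-0.02,-0.57,0.04,0,0,-0.93],
```

View pics/t6.png

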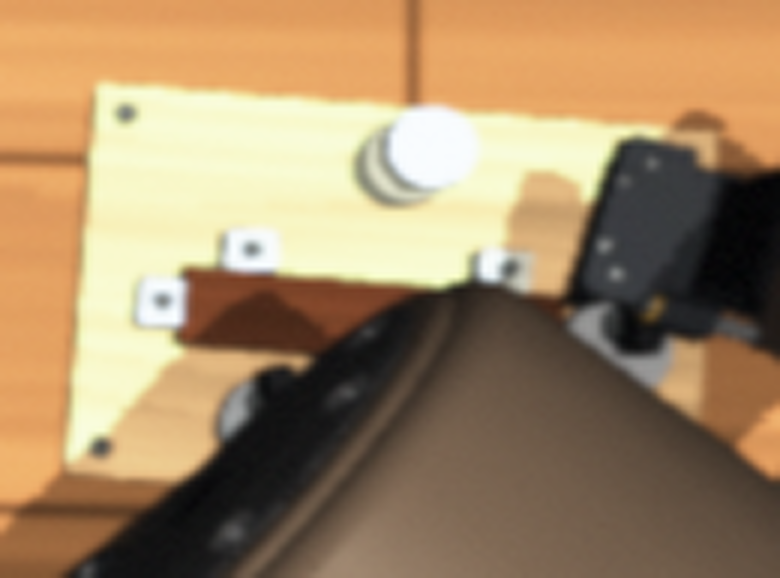

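The blank's end meets the stop at (185,302) in the crop. On to the side cam.

Call:
{"fn": "play_rows", "kwargs": {"moves": [[[-0.28,-0.49,0.04,0,0,-0.93],[-0.24,-0.52,0.02,0,0,-0.93],[-0.18,-0.54,0.02,0,0,-0.93],[-0.13,-0.55,0.02,0,0,-0.93],[-0.08,-0.55,0.02,0,0,-0.93],[-0.02,-0.5,0.02,0,0,-0.93],[0,0,0.02,0,0,0]]]}}

```text
t: 17.25
eef_pos: [487.6, -174.6, 107.2]
tcp_rot: [3.098, 0.495, 0.012]
force: [0.6, -0.7, 0.3]
finger_gap: 56.0
```

```bash
python3 st.py; python3 plan.py 490 -174.4 48 -73 2
```

```text
17.25 [ 487.6 -174.6  107.2] yaw -71.9 F [ 0.6 -0.7  0.3] T [-0.03  0.16 -0.02] gap 56.0 j [-0.47  0.48  1.94  0.    0.71  0.78]
level fix (tool rotvec, 6deg units) [ 0.05 -0.06  0.  ]
from [ 487.6 -174.6  107.2] -71.9 d [  2.4   0.2 -59.2] -1.1 n 2 tilt [0.0027 0.008  0.    ]
[0.02,0.01,0.59,0,0,0.10],[0.02,0.00,0.59,0,0,0.10],
```

Call:
{"fn": "play_rows", "kwargs": {"moves": [[[0.02,0,0.4,0.05,-0.06,0.15],[0,0,0.4,0,0,0],[0,0,0.3,0,0,0],[0,0,0.04,0,0,0]]]}}

```text
t: 17.65
eef_pos: [489.7, -176.0, 47.9]
tcp_rot: [3.107, 0.46, 0.003]
force: [0.4, -1.3, 0.2]
finger_gap: 55.6
```

Call:
{"fn": "play_rows", "kwargs": {"moves": [[[-0.01,0,0.03,0,0,0],[-0.01,0,0.02,0,0,0],[-0.01,0,0.02,0,0,0],[-0.01,0,0.02,0,0,0],[-0.01,0,0.02,0,0,0],[-0.01,0,0.02,0,0,0],[0,0,0.01,0,0,0]]], "gripper": 0, "squeeze": 40}}

```text
t: 18.35
eef_pos: [486.8, -174.9, 43.7]
tcp_rot: [-3.106, -0.451, -0.005]
force: [-3.0, -5.6, -1.7]
finger_gap: 19.4
```

```bash
python3 st.py
```

```text
18.35 [ 486.8 -174.9   43.7] yaw -73.5 F [-3.  -5.6 -1.7] T [-1.06  0.7  -0.08] gap 19.4 j [-0.47  0.59  1.98  0.01  0.57  0.8 ]
level fix (tool rotvec, 6deg units) [-0.02 -0.03  0.  ]
```

Call:
{"fn": "play_rows", "kwargs": {"moves": [[[0.03,0,-0.04,0,0,0],[0.03,0,-0.03,0,0,0],[0,0,0,0,0,0]]]}}

```text
t: 18.65
eef_pos: [486.7, -175.0, 43.8]
tcp_rot: [-3.104, -0.451, 0.006]
force: [3.1, 3.3, 7.7]
finger_gap: 19.3
```

```bash
python3 st.py
```

```text
18.65 [ 486.7 -175.    43.8] yaw -73.5 F [3.1 3.3 7.7] T [ 0.87 -0.32 -0.03] gap 19.3 j [-0.47  0.59  1.98  0.    0.58  0.81]
level fix (tool rotvec, 6deg units) [-0.05  0.03  0.  ]
```

The gap stopped at 19.3 mm. The fingertips sank to 43.8 mm and are probably gripping a hub below the knob, so I'll open, rise and re-grip.

Call:
{"fn": "play_rows", "kwargs": {"moves": [[[0,0,0,0,0,0],[0,0,-0.05,0,0,0],[0.04,0,-0.05,0,0,0],[0.02,0,-0.02,0,0,0]]], "gripper": 40}}

```text
t: 19.05
eef_pos: [490.0, -174.3, 50.9]
tcp_rot: [-3.105, -0.451, 0.004]
force: [0.6, -0.6, -0.8]
finger_gap: 39.0
```

```bash
python3 st.py; python3 plan.py 490 -174.4 51 -73 2
```

```text
19.05 [ 490.  -174.3   50.9] yaw -73.5 F [ 0.6 -0.6 -0.8] T [-0.11  0.16 -0.04] gap 39.0 j [-0.47  0.58  1.96  0.    0.6   0.81]
level fix (tool rotvec, 6deg units) [-0.04  0.02  0.  ]
from [ 490.  -174.3   50.9] -73.5 d [-0.  -0.1  0.1] 0.5 n 2 tilt [-0.0034 -0.0032 -0.    ]
[-0.00,0.00,-0.00,0,0,-0.04],[-0.00,0.00,-0.00,0,0,-0.04],
```

Call:
{"fn": "play_rows", "kwargs": {"moves": [[[0,0,0,0,0,0],[0,0,0.01,0,0,0],[0,0,0,0,0,0],[0,0,0.01,0,0,0],[0,0,0.01,0,0,0]]], "gripper": 0}}

```text
t: 19.55
eef_pos: [490.4, -173.8, 50.7]
tcp_rot: [-3.106, -0.452, 0.002]
force: [-2.6, -0.3, 14.2]
finger_gap: 13.9
```

```bash
python3 st.py
```

```text
19.55 [ 490.4 -173.8   50.7] yaw -73.4 F [-2.6 -0.3 14.2] T [-0.1  0.8 -0. ] gap 13.9 j [-0.47  0.58  1.97  0.    0.6   0.81]
level fix (tool rotvec, 6deg units) [-0.03  0.01  0.  ]
```

Call:
{"fn": "play_rows", "kwargs": {"moves": [[[0,0,0,0,0,-1],[0,0,0,0,0,-1],[0,0,0,0,0,-1],[0,0,0,0,0,-1],[0,0,0,0,0,-1],[0,0,0,0,0,-1],[0,0,0,0,0,-1],[0,0,0,0,0,-1],[0,0,0,0,0,-1],[0,0,0,0,0,-1]]], "squeeze": 55}}

```text
t: 20.55
eef_pos: [488.7, -172.3, 50.7]
tcp_rot: [-2.422, -1.99, 0.001]
force: [-2.9, 0.5, 2.7]
finger_gap: 13.5
```

```bash
python3 st.py
```

```text
20.55 [ 488.7 -172.3   50.7] yaw -11.2 F [-2.9  0.5  2.7] T [-0.42  0.24 -0.12] gap 13.5 j [-0.47  0.58  1.97  0.    0.6  -0.28]
level fix (tool rotvec, 6deg units) [-0.06 -0.04  0.  ]
```

Call:
{"fn": "play_rows", "kwargs": {"moves": [[[0,0,0,0,0,-1],[0,0,0,0,0,-1]]]}}

```text
t: 20.75
eef_pos: [488.2, -172.3, 50.8]
tcp_rot: [-2.19, -2.242, 0.001]
force: [-4.5, -4.2, 2.0]
finger_gap: 13.7
```

```bash
python3 st.py
```

```text
20.75 [ 488.2 -172.3   50.8] yaw 1.3 F [-4.5 -4.2  2. ] T [-1.31  0.55 -0.49] gap 13.7 j [-0.47  0.58  1.97  0.    0.6  -0.49]
level fix (tool rotvec, 6deg units) [-0.05 -0.05  0.  ]
```

Call:
{"fn": "play_rows", "kwargs": {"moves": [[[0,0,0,0,0,-0.6],[0,0,0,0,0,-0.6]]]}}

```text
t: 20.95
eef_pos: [487.8, -172.1, 50.8]
tcp_rot: [-2.042, -2.376, -0.002]
force: [0.1, 3.1, 1.8]
finger_gap: 14.3
```

```bash
python3 st.py
```

```text
20.95 [ 487.8 -172.1   50.8] yaw 8.6 F [0.1 3.1 1.8] T [ 0.15 -0.   -1.51] gap 14.3 j [-0.47  0.58  1.97  0.01  0.6  -0.62]
level fix (tool rotvec, 6deg units) [-0.04 -0.07  0.  ]
```

Call:
{"fn": "play_rows", "kwargs": {"moves": [[[0,0,0,0,0,0],[0,0,0,0,0,0],[0,0,0,0,0,0],[0,0,-0.4,0,0,0],[0,0,-0.7,0,0,0],[0,0,-0.8,0,0,0],[0,0,-0.5,0,0,0]]], "gripper": 56}}

```text
t: 21.65
eef_pos: [486.8, -172.3, 170.8]
tcp_rot: [-2.043, -2.364, 0.003]
force: [0.3, 0.2, -0.0]
finger_gap: 55.3
```

Call:
{"fn": "play_rows", "kwargs": {"moves": [[[0.7,0,-0.4,0,0,0],[0.9,0,-0.4,0,0,0],[0.9,0.1,-0.2,0,0,0],[0.9,0.2,0,0,0,0.4],[0.2,0.1,0,0,0,0.4],[0,0,0,0,0,0]]]}}

```text
t: 22.25
eef_pos: [482.5, 13.1, 228.9]
tcp_rot: [-2.157, -2.272, -0.002]
force: [-0.2, -1.5, 0.5]
finger_gap: 56.2
```

```bash
python3 st.py; python3 - <<'E'
from h import *
c=shot('wrist');np.savez('w7.npz',**c)
ct=shot('top');np.savez('t7.npz',**ct)
a=cv2.resize(ct['img'][110:215,290:420],None,fx=5.5,fy=5.5,interpolation=2)
cv2.imwrite('pics/t7.png',a[:,:,::-1])
cv2.imwrite('pics/w7.png',c['img'][:,:,::-1])
E
```

```text
22.25 [482.5  13.1 228.9] yaw 3.0 F [-0.2 -1.5  0.5] T [-0.11  0.02  0.04] gap 56.2 j [-0.11  0.27  1.87  0.01  1.   -0.17]
level fix (tool rotvec, 6deg units) [-0.05 -0.07  0.  ]
```

View pics/t7.png

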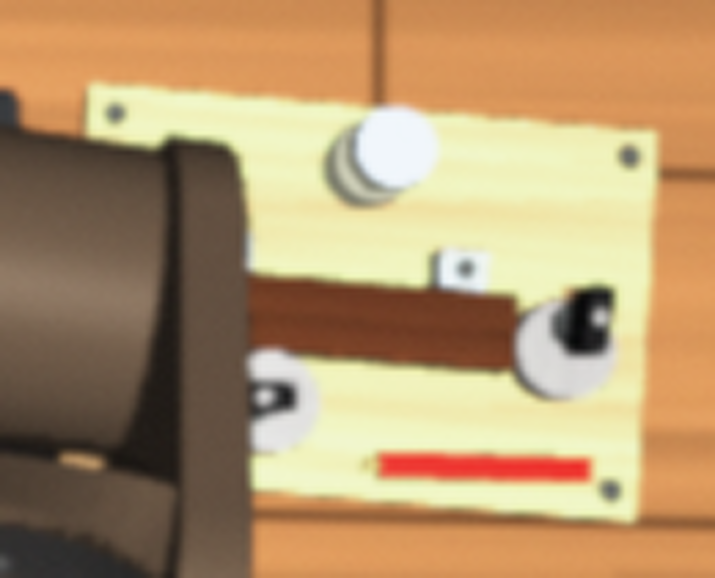

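The top view shows the blank against the end cam lobe at (515,330), with the pencil and pot unmoved. The end knob may have slipped a few degrees in the jaws (gap 15 mm), so I'll re-grip it to check the angle and firm it up.

```bash
python3 plan.py 532 -340 115 -102 18
python3 - <<'E'
from h import *
for f in ('top1.npz','t7.npz'):
    c=dict(np.load(f));roi=c['img'][160:186,378:408].astype(int)
    g=(abs(roi[...,0]-roi[...,2])<18)&(roi[...,1]>120); k=roi.max(2)<70
    for m in (g,k):
        v,u=np.nonzero(m); 
        print(f,m.sum(),u.mean()+378,v.mean()+160,np.degrees(np.arctan2(*np.linalg.eigh(np.cov(u,v))[1][:,1])))
E
```

```text
from [482.2  11.6 228.6] 3.0 d [  49.8 -351.6 -113.6] -105.0 n 18 tilt [-0.0067 -0.0066 -0.    ]
[-0.39,0.03,0.13,0,0,0.97],[-0.39,0.07,0.13,0,0,0.97],[-0.38,0.11,0.13,0,0,0.97],[-0.36,0.15,0.13,0,0,0.97],[-0.35,0.19,0.13,0,0,0.97],[-0.33,0.22,0.13,0,0,0.97],[-0.30,0.25,0.13,0,0,0.97],[-0.27,0.28,0.13,0,0,0.97],[-0.24,0.31,0.13,0,0,0.97],[-0.21,0.33,0.13,0,0,0.97],[-0.18,0.35,0.13,0,0,0.97],[-0.14,0.37,0.13,0,0,0.97],[-0.10,0.38,0.13,0,0,0.97],[-0.06,0.39,0.13,0,0,0.97],[-0.02,0.39,0.13,0,0,0.97],[0.02,0.39,0.13,0,0,0.97],[0.06,0.39,0.13,0,0,0.97],[0.10,0.38,0.13,0,0,0.97],
top1.npz 168 391.42857142857144 174.63690476190476 -119.83460334464287
top1.npz 70 395.6857142857143 168.0857142857143 -10.926734997298581
t7.npz 184 390.9945652173913 173.98913043478262 -126.16053618165819
t7.npz 64 395.78125 168.171875 -10.420284368337906
```

Call:
{"fn": "play_rows", "kwargs": {"moves": [[[-0.39,0.03,0.05,0,0,1],[-0.39,0.07,0.05,0,0,1],[-0.38,0.11,0.05,0,0,1],[-0.36,0.15,0.1,0,0,1],[-0.35,0.19,0.1,0,0,1],[-0.33,0.22,0.1,0,0,1],[-0.3,0.25,0.1,0,0,1],[-0.27,0.28,0.1,0,0,1],[-0.24,0.31,0.15,0,0,1],[-0.21,0.33,0.15,0,0,1],[-0.18,0.35,0.15,0,0,1],[-0.14,0.37,0.15,0,0,1]]]}}

```text
t: 23.55
eef_pos: [499.2, -246.3, 159.2]
tcp_rot: [-3.095, -0.486, 0.017]
force: [-0.3, 0.1, -0.5]
finger_gap: 56.0
```

```bash
python3 st.py;python3 plan.py 532 -340 110 -102 6
```

```text
23.55 [ 499.2 -246.3  159.2] yaw -72.1 F [-0.3  0.1 -0.5] T [-0.15  0.18  0.  ] gap 56.0 j [-0.58  0.46  1.78 -0.    0.91  0.68]
level fix (tool rotvec, 6deg units) [-0.1   0.09  0.  ]
from [ 499.2 -246.3  159.2] -72.1 d [ 32.8 -93.7 -49.2] -29.9 n 6 tilt [-0.0072 -0.0122 -0.    ]
[0.01,0.33,0.16,0,0,0.83],[0.04,0.33,0.16,0,0,0.83],[0.07,0.32,0.16,0,0,0.83],[0.09,0.32,0.16,0,0,0.83],[0.12,0.31,0.16,0,0,0.83],[0.15,0.30,0.16,0,0,0.83],
```

Call:
{"fn": "play_rows", "kwargs": {"moves": [[[0.01,0.33,0.16,-0.1,0.09,0.83],[0.04,0.33,0.16,0,0,0.83],[0.07,0.32,0.16,0,0,0.83],[0.09,0.32,0.15,0,0,0.83],[0.12,0.31,0.1,0,0,0.83],[0.15,0.27,0.1,0,0,0.75],[0,0,0,0,0,0]]]}}

```text
t: 24.25
eef_pos: [523.7, -355.0, 111.1]
tcp_rot: [-3.118, 0.368, 0.01]
force: [-1.2, 0.4, 0.0]
finger_gap: 56.0
```

```bash
python3 st.py;python3 plan.py 532 -340 50 -102 3
```

```text
24.25 [ 523.7 -355.   111.1] yaw -103.5 F [-1.2  0.4  0. ] T [0.02 0.17 0.02] gap 56.0 j [-0.7   0.62  1.64 -0.    0.9   1.11]
level fix (tool rotvec, 6deg units) [-0.01  0.06  0.  ]
from [ 523.7 -355.   111.1] -103.5 d [  8.3  15.  -61.1] 1.5 n 3 tilt [-0.0024 -0.0063 -0.    ]
[0.03,-0.11,0.41,0,0,-0.08],[0.03,-0.11,0.41,0,0,-0.08],[0.03,-0.11,0.41,0,0,-0.08],
```

Call:
{"fn": "play_rows", "kwargs": {"moves": [[[0.06,-0.18,0.25,0,0.06,-0.1],[0.03,-0.15,0.25,0,0,-0.1],[0,0,0.4,0,0,0],[0,0,0.25,0,0,0],[0,0,0.05,0,0,0]]], "gripper": 40}}

```text
t: 24.75
eef_pos: [528.6, -340.7, 48.4]
tcp_rot: [-3.123, 0.325, 0.003]
force: [-0.2, 0.6, 0.0]
finger_gap: 40.4
```

```bash
python3 st.py;python3 plan.py 532 -340 51 -102 1
```

```text
24.75 [ 528.6 -340.7   48.4] yaw -101.9 F [-0.2  0.6  0. ] T [-0.07  0.22 -0.  ] gap 40.4 j [-0.68  0.69  1.69  0.    0.76  1.1 ]
level fix (tool rotvec, 6deg units) [-0.01  0.02  0.  ]
from [ 528.6 -340.7   48.4] -101.9 d [3.4 0.7 2.6] -0.1 n 1 tilt [-0.0018 -0.0019 -0.    ]
[0.06,-0.03,-0.05,0,0,0.02],
```

Call:
{"fn": "play_rows", "kwargs": {"moves": [[[0.07,-0.02,-0.04,0,0,0],[0,0,0,0,0,0],[0,0,0.01,0,0,0],[0,0,0.01,0,0,0],[0,0,0.01,0,0,0]]], "gripper": 0, "squeeze": 10}}

```text
t: 25.25
eef_pos: [532.9, -340.9, 51.0]
tcp_rot: [-3.125, 0.322, 0.001]
force: [-1.9, 1.7, 2.7]
finger_gap: 15.1
```

```bash
python3 st.py
```

```text
25.25 [ 532.9 -340.9   51. ] yaw -101.8 F [-1.9  1.7  2.7] T [0.2  0.48 0.18] gap 15.1 j [-0.67  0.69  1.68 -0.    0.77  1.1 ]
level fix (tool rotvec, 6deg units) [-0.    0.01  0.  ]
```

Call:
{"fn": "play_rows", "kwargs": {"moves": [[[0,0,0,0,0,0],[0,0,0,0,0,0]]], "squeeze": 55}}

```text
t: 25.45
eef_pos: [532.7, -341.0, 51.0]
tcp_rot: [3.125, -0.319, -0.001]
force: [0.6, -0.3, -1.7]
finger_gap: 14.2
```

```bash
python3 st.py
```

```text
25.45 [ 532.7 -341.    51. ] yaw -101.6 F [ 0.6 -0.3 -1.7] T [0.   0.1  0.64] gap 14.2 j [-0.67  0.69  1.68 -0.    0.77  1.1 ]
level fix (tool rotvec, 6deg units) [0.   0.01 0.  ]
```

The end knob had only reached q≈1.66, just touching. I'm turning it further with a stronger grip.

Call:
{"fn": "play_rows", "kwargs": {"moves": [[[0,0,0,0,0,0.6],[0,0,0,0,0,0.6]]], "squeeze": 60}}

```text
t: 25.65
eef_pos: [532.6, -341.2, 51.1]
tcp_rot: [3.098, -0.512, -0.002]
force: [-0.7, -1.7, -0.5]
finger_gap: 15.3
```

```bash
python3 st.py
```

```text
25.65 [ 532.6 -341.2   51.1] yaw -108.8 F [-0.7 -1.7 -0.5] T [-0.07  0.21  1.8 ] gap 15.3 j [-0.67  0.69  1.68 -0.    0.77  1.23]
level fix (tool rotvec, 6deg units) [0.02 0.01 0.  ]
```

Call:
{"fn": "play_rows", "kwargs": {"moves": [[[0,0,0,0,0,0],[0,0,0,0,0,-0.3],[0,0,0,0,0,0]]], "gripper": 30}}

```text
t: 25.95
eef_pos: [532.9, -341.1, 51.3]
tcp_rot: [3.106, -0.462, -0.001]
force: [-0.7, 0.3, 0.6]
finger_gap: 29.1
```

Call:
{"fn": "play_rows", "kwargs": {"moves": [[[0,0,0,0,0,0],[0,0,0.01,0,0,0],[0,0,0.01,0,0,0],[0,0,0.01,0,0,0]]], "gripper": 0, "squeeze": 5}}

```text
t: 26.35
eef_pos: [533.3, -341.1, 50.6]
tcp_rot: [3.106, -0.464, 0.001]
force: [-1.3, 2.5, 8.5]
finger_gap: 15.6
```

```bash
python3 st.py
```

```text
26.35 [ 533.3 -341.1   50.6] yaw -107.0 F [-1.3  2.5  8.5] T [0.28 0.58 0.12] gap 15.6 j [-0.67  0.69  1.68 -0.    0.77  1.19]
level fix (tool rotvec, 6deg units) [ 0.01 -0.01  0.  ]
```

Call:
{"fn": "play_rows", "kwargs": {"moves": [[[0,0,0,0,0,0],[0,0,0,0,0,0],[0,0,0,0,0,0.5],[0,0,0,0,0,0.5]]], "squeeze": 60}}

```text
t: 26.75
eef_pos: [533.0, -341.3, 50.8]
tcp_rot: [3.077, -0.619, -0.0]
force: [-1.5, 0.2, 2.0]
finger_gap: 16.3
```

```bash
python3 st.py
```

```text
26.75 [ 533.  -341.3   50.8] yaw -112.7 F [-1.5  0.2  2. ] T [0.17 0.29 1.79] gap 16.3 j [-0.67  0.69  1.68 -0.    0.77  1.3 ]
level fix (tool rotvec, 6deg units) [ 0.03 -0.    0.  ]
```

Call:
{"fn": "play_rows", "kwargs": {"moves": [[[0,0,0,0,0,0],[0,0,0,0,0,0],[0,0,0,0,0,0]]], "gripper": 30}}

```text
t: 27.05
eef_pos: [533.2, -341.1, 50.6]
tcp_rot: [3.078, -0.62, 0.0]
force: [0.4, -0.2, 0.0]
finger_gap: 29.5
```

Call:
{"fn": "play_rows", "kwargs": {"moves": [[[0,0,0,0,0,0],[0,0,0.01,0,0,0],[0,0,0.01,0,0,0],[0,0,0.01,0,0,0]]], "gripper": 0, "squeeze": 5}}

```text
t: 27.45
eef_pos: [533.4, -341.2, 49.7]
tcp_rot: [3.078, -0.619, 0.001]
force: [-2.4, 2.2, 7.4]
finger_gap: 18.1
```

```bash
python3 st.py
```

```text
27.45 [ 533.4 -341.2   49.7] yaw -112.7 F [-2.4  2.2  7.4] T [0.31 0.55 0.11] gap 18.1 j [-0.67  0.69  1.68 -0.    0.76  1.3 ]
level fix (tool rotvec, 6deg units) [ 0.02 -0.01  0.  ]
```

Call:
{"fn": "play_rows", "kwargs": {"moves": [[[0,0,0,0,0,0],[0,0,0,0,0,0],[0,0,0,0,0,0],[0,0,-0.4,0,0,0],[0,0,-0.7,0,0,-0.5],[0,0.6,-0.7,0,0,-1],[0,0.6,-0.3,0,0,-1],[0,0.5,0,0,0,-1]]], "gripper": 56}}

```text
t: 28.25
eef_pos: [512.8, -422.5, 157.4]
tcp_rot: [3.141, -0.023, -0.004]
force: [0.5, 0.6, -0.8]
finger_gap: 56.0
```

```bash
python3 st.py;python3 plan.py 530 -430 150 0 14
```

```text
28.25 [ 512.8 -422.5  157.4] yaw -90.8 F [ 0.5  0.6 -0.8] T [-0.    0.13  0.01] gap 56.0 j [-0.79  0.6   1.51 -0.    1.03  0.8 ]
level fix (tool rotvec, 6deg units) [0.   0.02 0.  ]
from [ 512.8 -422.5  157.4] -90.8 d [17.2 -7.5 -7.4] 90.8 n 14 tilt [-0.     -0.0025 -0.    ]
[0.02,0.01,0.01,0,0,-1.08],[0.02,0.01,0.01,0,0,-1.08],[0.02,0.02,0.01,0,0,-1.08],[0.02,0.02,0.01,0,0,-1.08],[0.02,0.02,0.01,0,0,-1.08],[0.02,0.02,0.01,0,0,-1.08],[0.01,0.02,0.01,0,0,-1.08],[0.01,0.02,0.01,0,0,-1.08],[0.01,0.03,0.01,0,0,-1.08],[0.00,0.03,0.01,0,0,-1.08],[0.00,0.03,0.01,0,0,-1.08],[-0.00,0.03,0.01,0,0,-1.08],[-0.00,0.03,0.01,0,0,-1.08],[-0.01,0.03,0.01,0,0,-1.08],
```

Call:
{"fn": "play_rows", "kwargs": {"moves": [[[0.02,0.01,0,0,0,-1],[0.02,0.01,0,0,0,-1],[0.02,0.02,0,0,0,-1],[0.02,0.02,0,0,0,-1],[0.02,0.02,0,0,0,-1],[0.02,0.02,0,0,0,-1],[0.02,0.02,0,0,0,-1],[0.02,0.02,0,0,0,-1],[0.02,0.02,0,0,0,-1],[0,0.02,0,0,0,-1],[0,0.02,0,0,0,-1],[0,0.02,0,0,0,-1]]]}}

```text
t: 29.45
eef_pos: [525.3, -431.6, 156.0]
tcp_rot: [-2.508, -1.889, 0.004]
force: [0.0, 0.6, -0.0]
finger_gap: 56.2
```

Call:
{"fn": "play_rows", "kwargs": {"moves": [[[0,0,0,0,0,-0.7],[0,0,0,0,0,0],[0,0,0,0,0,0]]]}}

```text
t: 29.75
eef_pos: [525.2, -431.6, 155.4]
tcp_rot: [-2.433, -1.983, 0.004]
force: [-0.1, 0.6, -0.8]
finger_gap: 55.5
```

```bash
python3 st.py; python3 - <<'E'
from h import *
c=shot('wrist');np.savez('w8.npz',**c)
cv2.imwrite('pics/w8.png',cv2.resize(c['img'][0:280,130:400],None,fx=2.1,fy=2.1,interpolation=2)[:,:,::-1])
E
```

```text
29.75 [ 525.2 -431.6  155.4] yaw -11.6 F [-0.1  0.6 -0.8] T [-0.08  0.05  0.03] gap 55.5 j [-0.78  0.63  1.47 -0.    1.05 -0.58]
level fix (tool rotvec, 6deg units) [-0.03 -0.    0.  ]
```

View pics/w8.png

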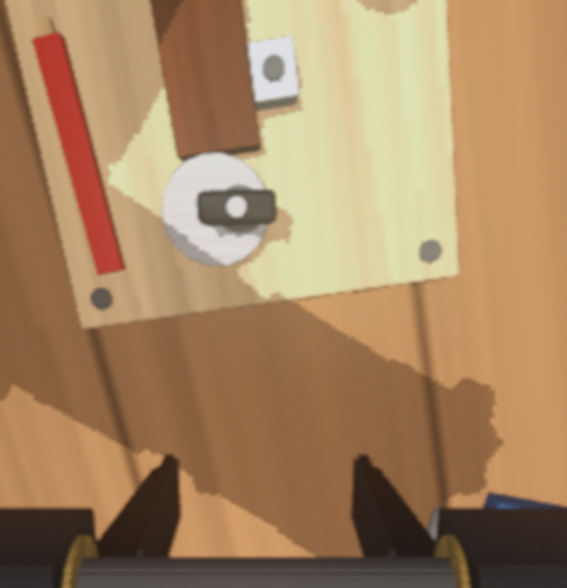

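This close view shows the end cam disc touching the blank's end at (218,153). The bar is at (237,206), the fence at (273,70) is against the blank and the pencil is undisturbed. Now I'll compute the angles.

```bash
python3 - <<'E'
from h import *
c=dict(np.load('w8.npz'))
def w(x,y,z): return ray(c,130+(x+.5)/2.1-.5,(y+.5)/2.1-.5,z)[:2]
def ang(a,b,z): d=w(*b,z)-w(*a,z);return np.degrees(np.arctan2(d[1],d[0]))
print('blank right edge',ang((260,148),(243,0),38),'left',ang((180,158),(155,20),38))
print('board right',ang((458,274),(445,0),18),'board left',ang((83,328),(5,0),18),'board bottom',ang((83,328),(458,274),18))
print('bar',ang((201,190),(274,189),74),ang((199,226),(275,221),74))
# mask based bar top
roi=c['img'].astype(int);g=cv2.cvtColor(c['img'],cv2.COLOR_RGB2GRAY)
m=np.zeros_like(g);m[84:112,220:266]=(g[84:112,220:266]<95)
cs,_=cv2.findContours(m,cv2.RETR_EXTERNAL,cv2.CHAIN_APPROX_NONE);k=max(cs,key=cv2.contourArea)
P=np.array([ray(c,u,v,74)[:2] for u,v in k[:,0]],np.float32);print(cv2.minAreaRect(P))
print('disc centre',w(217,209,38),'knob hole',w(237,206,74),'blank end',w(180,158,38),w(260,148,38))
E
```

```text
blank right edge 85.32135285735889 left 87.09828516922788
board right 86.52829508772307 board left 86.73300028384399 board bottom -3.477984357703446
bar -10.89057815964998 -8.029193429422703
((530.595458984375, -340.8165588378906), (13.41978931427002, 31.072690963745117), 78.37919616699219)
disc centre [ 519.78605486 -337.30882025] knob hole [ 530.94961123 -339.83810354] blank end [ 507.86308278 -311.64005315] [ 545.57836564 -314.98075398]
```

The blank is home (end at jig y ≈ -90) and the end cam is at q≈1.71, so it bears, but below the 1.75–1.85 I want. I'll re-grip squarely on the bar and turn a little further.

Call:
{"fn": "play_rows", "kwargs": {"moves": [[[0,0,-0.05,0,0,1],[0,0,0,0,0,1],[0,0,0,0,0,1],[0,0,0,0,0,1],[0,0,0,0,0,1],[0,0,0,0,0,1],[0,0,0,0,0,1],[0,0,0,0,0,1],[0,0,0,0,0,1],[0,0,0,0,0,1],[0,0,0,0,0,1],[0,0,0,0,0,1]]], "gripper": 40}}

```text
t: 31.0
eef_pos: [524.9, -431.5, 157.5]
tcp_rot: [-3.14, -0.062, 0.006]
force: [0.0, 0.3, 0.8]
finger_gap: 40.0
```

```bash
python3 st.py;python3 plan.py 531.5 -340.2 110 -101.5 4
```

```text
31.0 [ 524.9 -431.5  157.5] yaw -87.8 F [0.  0.3 0.8] T [-0.04  0.11  0.01] gap 40.0 j [-0.78  0.62  1.47 -0.    1.05  0.75]
level fix (tool rotvec, 6deg units) [-0.01  0.04  0.  ]
from [ 524.9 -431.5  157.5] -87.8 d [  6.6  91.3 -47.5] -13.7 n 4 tilt [-0.0013 -0.004  -0.    ]
[0.05,-0.45,0.24,0,0,0.57],[0.02,-0.46,0.24,0,0,0.57],[-0.00,-0.46,0.24,0,0,0.57],[-0.03,-0.46,0.24,0,0,0.57],
```

Call:
{"fn": "play_rows", "kwargs": {"moves": [[[0.05,-0.45,0.2,0,0.04,0.55],[0.02,-0.46,0.2,0,0,0.55],[0,-0.46,0.2,0,0,0.55],[-0.03,-0.4,0.2,0,0,0.5],[0,0,0,0,0,0]]]}}

```text
t: 31.5
eef_pos: [531.3, -341.0, 116.4]
tcp_rot: [-3.124, 0.329, -0.002]
force: [-1.1, 0.4, 0.4]
finger_gap: 39.9
```

```bash
python3 st.py;python3 plan.py 531.5 -340.2 51 -101.5 2
```

```text
31.5 [ 531.3 -341.   116.4] yaw -102.0 F [-1.1  0.4  0.4] T [-0.05  0.12 -0.02] gap 39.9 j [-0.68  0.61  1.64  0.    0.89  1.1 ]
level fix (tool rotvec, 6deg units) [-0.01 -0.01  0.  ]
from [ 531.3 -341.   116.4] -102.0 d [  0.2   0.8 -65.4] 0.5 n 2 tilt [-0.0004  0.0011  0.    ]
[0.00,-0.01,0.65,0,0,-0.04],[0.00,-0.01,0.65,0,0,-0.04],
```

Call:
{"fn": "play_rows", "kwargs": {"moves": [[[0,0,0.5,0,0,0],[0,0,0.5,0,0,0],[0,0,0.25,0,0,0],[0,0,0.04,0,0,0]]]}}

```text
t: 31.9
eef_pos: [533.0, -343.8, 52.6]
tcp_rot: [3.122, -0.328, 0.008]
force: [0.5, -0.1, 0.5]
finger_gap: 39.9
```

Call:
{"fn": "play_rows", "kwargs": {"moves": [[[0,0,0.01,0,0,0],[0,0,0.01,0,0,0],[0,0,0.01,0,0,0],[0,0,0.01,0,0,0]]], "gripper": 0, "squeeze": 5}}

```text
t: 32.3
eef_pos: [533.8, -344.1, 52.9]
tcp_rot: [3.122, -0.33, 0.011]
force: [2.7, 9.8, -1.3]
finger_gap: 19.8
```

```bash
python3 st.py
```

```text
32.3 [ 533.8 -344.1   52.9] yaw -102.1 F [ 2.7  9.8 -1.3] T [ 1.73 -0.36  0.09] gap 19.8 j [-0.68  0.69  1.68  0.    0.77  1.1 ]
level fix (tool rotvec, 6deg units) [ 0.01 -0.07  0.  ]
```

Call:
{"fn": "play_rows", "kwargs": {"moves": [[[0,-0.05,0.01,0,0,0],[0,-0.03,0.01,0,0,0],[0,-0.01,0.01,0,0,0],[0,0,0.01,0,0,0]]]}}

```text
t: 32.7
eef_pos: [534.4, -341.4, 52.8]
tcp_rot: [3.119, -0.327, 0.013]
force: [-0.2, 3.7, 0.2]
finger_gap: 14.7
```

```bash
python3 st.py
```

```text
32.7 [ 534.4 -341.4   52.8] yaw -102.0 F [-0.2  3.7  0.2] T [0.83 0.05 0.1 ] gap 14.7 j [-0.67  0.69  1.68 -0.    0.76  1.11]
level fix (tool rotvec, 6deg units) [ 0.05 -0.09  0.  ]
```

Call:
{"fn": "play_rows", "kwargs": {"moves": [[[0,0,0,0,0,0],[0,0,0,0,0,0],[0,0,0,0,0,0.4]]], "squeeze": 60}}

```text
t: 33.0
eef_pos: [534.3, -341.5, 52.9]
tcp_rot: [3.111, -0.388, 0.013]
force: [-0.2, -1.8, -2.7]
finger_gap: 13.9
```

```bash
python3 st.py
```

```text
33.0 [ 534.3 -341.5   52.9] yaw -104.2 F [-0.2 -1.8 -2.7] T [-0.01  0.27  1.1 ] gap 13.9 j [-0.67  0.69  1.68 -0.    0.76  1.15]
level fix (tool rotvec, 6deg units) [ 0.05 -0.08  0.  ]
```

Call:
{"fn": "play_rows", "kwargs": {"moves": [[[0,0,0,0,0,0.4],[0,0,0,0,0,0.4],[0,0,0,0,0,0.4]]]}}

```text
t: 33.3
eef_pos: [534.7, -341.8, 53.0]
tcp_rot: [3.08, -0.577, 0.013]
force: [6.7, 1.1, -9.6]
finger_gap: 15.7
```

```bash
python3 st.py
```

```text
33.3 [ 534.7 -341.8   53. ] yaw -111.2 F [ 6.7  1.1 -9.6] T [ 0.46 -1.16  1.49] gap 15.7 j [-0.67  0.69  1.68 -0.01  0.76  1.27]
level fix (tool rotvec, 6deg units) [ 0.06 -0.1   0.  ]
```

Call:
{"fn": "play_rows", "kwargs": {"moves": [[[0,0,0,0,0,-0.5],[0,0,0,0,0,-0.3],[0,0,0,0,0,0]]]}}

```text
t: 33.6
eef_pos: [535.1, -341.6, 52.9]
tcp_rot: [3.101, -0.439, 0.013]
force: [-2.0, -1.9, -3.4]
finger_gap: 14.8
```

```bash
python3 st.py
```

```text
33.6 [ 535.1 -341.6   52.9] yaw -106.1 F [-2.  -1.9 -3.4] T [-0.03  0.13  0.55] gap 14.8 j [-0.67  0.69  1.68 -0.01  0.76  1.19]
level fix (tool rotvec, 6deg units) [ 0.08 -0.09  0.  ]
```

Call:
{"fn": "play_rows", "kwargs": {"moves": [[[0,0,0,0,0,0],[0,0,0,0,0,0],[-0.02,0,0,0,0,0.1]]], "gripper": 26}}

```text
t: 33.9
eef_pos: [534.8, -341.5, 53.7]
tcp_rot: [3.097, -0.461, 0.016]
force: [-0.4, -0.2, -0.0]
finger_gap: 25.4
```

Call:
{"fn": "play_rows", "kwargs": {"moves": [[[0,0,0,0,0,0],[0,0,0.01,0,0,0],[0,0,0.01,0,0,0],[0,0,0,0,0,0]]], "gripper": 0, "squeeze": 3}}

```text
t: 34.3
eef_pos: [534.9, -341.5, 53.6]
tcp_rot: [3.097, -0.464, 0.017]
force: [-0.1, 0.3, -0.2]
finger_gap: 16.5
```

```bash
python3 st.py
```

```text
34.3 [ 534.9 -341.5   53.6] yaw -107.0 F [-0.1  0.3 -0.2] T [0.01 0.26 0.09] gap 16.5 j [-0.67  0.69  1.68 -0.01  0.76  1.2 ]
level fix (tool rotvec, 6deg units) [ 0.08 -0.12  0.  ]
```

The cam reaches q≈1.75 under load (1.1 Nm) and relaxes elastically to about 1.70 when released. Every re-grip gave nearly the same rest angle, so it bears as hard as its own friction holds. I'll release and take a final look from clear of the jig.

Call:
{"fn": "play_rows", "kwargs": {"moves": [[[0,0,0,0,0,0],[0,0,0,0,0,0],[0,0,0,0,0,0],[0,0,-0.4,0,0,0],[0,0,-0.7,0,0,-0.5],[0,0.6,-0.7,0,0,-1],[0,0.6,-0.7,0,0,-1],[0,0.5,-0.7,0,0,-1],[0,0,-0.7,0,0,-1],[0,0,0,0,0,-1],[0,0,0,0,0,-1],[0,0,0,0,0,-1]]], "gripper": 56}}

```text
t: 35.5
eef_pos: [519.7, -426.5, 256.2]
tcp_rot: [3.025, 0.8, 0.006]
force: [-0.6, -0.4, -0.4]
finger_gap: 56.1
```

Call:
{"fn": "play_rows", "kwargs": {"moves": [[[0,0,0,0,0,-1],[0,0,0,0,0,-1],[0,0,0,0,0,-1],[0,0,0,0,0,-1],[0,0,0,0,0,-1],[0,0,0,0,0,-1],[0,0,0,0,0,-1],[0,0,0,0,0,-1],[0,0,0,0,0,-1],[0,0,0,0,0,-1],[0,0,0,0,0,0]]]}}

```text
t: 36.6
eef_pos: [519.0, -426.4, 254.6]
tcp_rot: [2.17, 2.257, -0.006]
force: [1.4, 0.4, -0.0]
finger_gap: 55.9
```

```bash
python3 st.py; python3 - <<'E'
from h import *
c=shot('wrist');np.savez('w9.npz',**c)
cv2.imwrite('pics/w9.png',cv2.resize(c['img'][0:260,130:400],None,fx=2.2,fy=2.2,interpolation=2)[:,:,::-1])
E
```

```text
36.6 [ 519.  -426.4  254.6] yaw 2.3 F [ 1.4  0.4 -0. ] T [-0.09  0.03 -0.  ] gap 55.9 j [-0.78  0.52  1.39 -0.    1.22 -0.82]
level fix (tool rotvec, 6deg units) [0.05 0.1  0.  ]
```

View pics/w9.png

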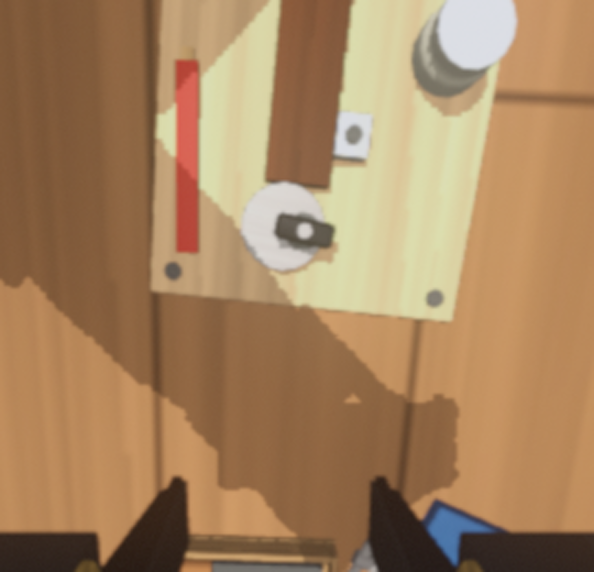

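The end cam bears on the blank at (295,185), and the fence at (353,133) touches it. The pencil and pot look unmoved. The last picture is the top view of the side cam and stop.

```bash
python3 - <<'E'
from h import *
c=shot('top');np.savez('t9.npz',**c)
cv2.imwrite('pics/t9.png',cv2.resize(c['img'][120:205,295:410],None,fx=6.5,fy=6.5,interpolation=2)[:,:,::-1])
E
```

```text
(no output)
```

View pics/t9.png

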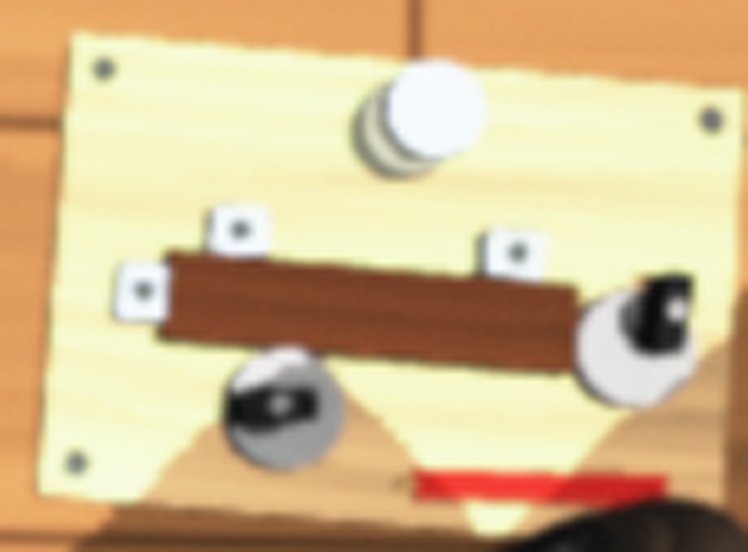

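The blank touches the stop at (168,300) and both fence blocks, and both lobes bear on it: side at (290,350), end at (580,325). The side bar is about 10° past jig y (q≈1.75). Handing in.

```bash
python3 -c "
from bench import manip
print(manip.get_obs()['t']);print(manip.hand_in())"
```

```text
36.7
the job is handed in; nothing more can be done
None
```

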